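# Put the mixed-up reagent bottles back into their own drip trays

### The arm

A 6-joint arm with a two-finger parallel gripper is mounted at the origin on the work surface. World frame = base frame: x ahead of the robot, y to its left, z up, the work surface at z = 0. Lengths are in mm, angles in degrees, forces in N, time in s.
With the tool pointing down it reaches from about 300 to 850 mm from the base axis. Payload 4.2 kg.
Tool frame: the origin (TCP) lies midway between the tips of the shut fingers; the grasp point (between the pads) lies pinch_z behind it (pinch_z is the distance from the TCP to the grasp point, in mm); z points along the fingers, y is the line along which they close (so a half turn about z gives the same grasp; the last joint's range is limited). The gripper opens to 91 mm and grips with 3 to 60 N. Pads are 32 mm wide; open, the fingers measure 118 mm over their backs; the gripper's body (76 mm by 178 mm) begins 60 mm behind the grasp point.
Start: joints at [-78.266, 18.312, 89.639, -0, 72.044, -1.146], TCP at [128.176, -560.551, 186.676] pointing down, gripper open.
Joint ranges: [-177.97, 177.97], [-48.28, 115.42], [12.27, 149.76], [-77.06, 257.06], [2.81, 150.46], [-146.56, 146.56]. Speed limits (degrees/s): [147.25, 147.25, 180, 180, 180, 180].

### API

Orientations are given as [roll, pitch, yaw] about the fixed x, y, z axes, in that order (R = Rz(yaw) Ry(pitch) Rx(roll)).
In Python, from workcell import state, grab_frame, job_done, masks_of, landmark_of, pinch_z gives the robot as it stands. The module is installed in compiled form; this text tells all that it offers.
- The arm moves only by the tool move_arm, never from a script. Its argument "plan" is a list of rows, each an object of numbers: "x", "y", "z": the shift along the tool's x, y, z in mm; "rx", "ry", "rz": the turn, a rotation vector about the tool's x, y, z in rad. A call has 1 to 10 rows; each row shifts and turns the commanded pose from where the row before left it, along the tool's axes as they then stand; what a row does not reach is not made up. A row lasts 1/10 s, in which the tool goes at most 50 mm and 8.59 degrees, less where a joint would pass 70% of its speed; a pose out of reach is approached as far as the arm can. A call is refused whole if a number of a shift passes 50 or a number of a turn 0.15, either way. A call with a gripper value outside its range is refused whole. "grip" is the opening, from 0 (shut) to 1 (fully open), set as the call begins (left out, the last holds). The fingers move at their own pace and stop on an object; "squeeze" is the grip in N (left out, the last holds). Time passes only in rows, so rows that do not move let the fingers close. It gives the time, the measured TCP pose, the force, the opening and the grip force at its end, in the units of the state.
- state(): the state, without advancing time (a new reading comes with each control period).
- grab_frame(name): name is "side" or "top" or "wrist"; returns a dict with "img" (480x640x3 uint8, red, green, blue), "z_map" (480x640 float32, mm along the optical axis (not along the pixel's ray), 0 where there is no reading), "fx", "fy", "cx", "cy" (pixels), "rvec" (rotation vector, rad) and "tvec" (3), from world to camera coordinates, as OpenCV has them. Camera axes: x right, y down, z forward; pixel columns grow to the right and rows downward; lengths in mm; the calibration is good to about 2 mm. A picture is of the moment at which its call begins.
- job_done(): hands the job in; it is judged then, once.
Trained networks look in the newest picture that a camera, given by its name, has taken for a name from the list of things; names that differ only in an ending like _2 or _b are one class to them, and where a whole thing is asked for, a point or a joint stands for the part that bears it (a point fixed in the world has none). Each returns a list of dicts, best first, with "p" (0 to 1); they miss things now and then, are a little off and sometimes report something else, mostly with a low value. They report only what shows in the picture. A call takes as long as a camera call. They do not tell look-alikes from the thing itself.
- masks_of(camera, label): "pixels" (480x640 bool, what is visible of it) and "box" ([centre column, centre row, width, height] in pixels, round what is visible of it).
- landmark_of(camera, label): "point" ([column, row] in pixels: a listed point, or the origin of a listed thing).
The state is a dict: "time_s": time; "qpos": joint angles; "qvel": joint speeds; "effort": joint torques, N m; "ee_pos": TCP position; "ee_rot": TCP orientation; "force": force on the tool from outside, world axes, zero at the start; "torque": the same for the moment, N m; "gripper_width": finger opening in mm; "gripper_force": force on a finger pad.
Only numpy, scipy, OpenCV 4.12 (cv2) and the standard library are available. Lean on these libraries where they do the work, as an engineer would, in place of code of your own. Each camera call takes 0.05 s, during which the arm holds its last target. There are 200 camera calls.

### The job

The three amber reagent bottles have been put back in the wrong blue drip trays: put each into the tray of its own outline, the round bottle in the round tray, the square one in the square tray and the oblong one in the oblong tray with its long side along the tray's long side. Each tray holds only one bottle, so use the white tile as the spare spot, standing a bottle on the middle of it and letting go while you make room. Keep the bottles upright, set them down rather than dropping them, and do not disturb the spot plate, the small jar and the glass vial standing among them.

Things in the scene. Friction and masses are not known exactly. Their poses are not given: they have to be found in the camera images.
- round_bottle: Round amber glass dropper bottle, body 46 mm across, 68 mm high, shoulder up to 78 mm; the only one of the three with a rubber bulb (18 mm across) on its cap, 128 mm high in all; starts in the square tray. Round black cap 28 mm across, 84 to 106 mm above the base, on a 21 mm neck bare from 78 mm: grip the cap from above, fingers along any line. About 0.15 kg. Origin: centre of the underside, z up.
- square_bottle: Square amber glass bottle, 44 x 44 mm body 70 mm high, shoulder up to 78 mm, flat cap top at 106 mm; x and y along its sides; starts in the oblong tray. Round black cap 28 mm across, 84 to 106 mm above the base, on a 21 mm neck bare from 78 mm: grip the cap from above, fingers along any line. About 0.15 kg. Origin: centre of the underside, z up.
- oblong_bottle: Oblong amber glass bottle, body 60 mm (x) by 32 mm (y), 70 mm high, shoulder up to 78 mm, flat cap top at 106 mm; starts in the round tray. Round black cap 28 mm across, 84 to 106 mm above the base, on a 21 mm neck bare from 78 mm: grip the cap from above, fingers along any line. About 0.15 kg. Origin: centre of the underside, z up.
- round_tray: Round blue plastic drip tray, 78 mm across inside, 86 mm outside. Fixed to the table. Floor 4 mm thick, walls 4 mm thick, rim 10 mm above the table. Origin: centre of the underside (on the table), z up.
- square_tray: Square blue plastic drip tray, 66 x 66 mm inside, 74 mm outside; x and y along its sides; the square bottle has 11 mm to spare all round when set parallel to the sides. Fixed to the table. Floor 4 mm thick, walls 4 mm thick, rim 10 mm above the table. Origin: centre of the underside (on the table), z up.
- oblong_tray: Oblong blue plastic drip tray, 86 mm (x) by 54 mm (y) inside, 94 x 62 mm outside. Fixed to the table. Floor 4 mm thick, walls 4 mm thick, rim 10 mm above the table. Origin: centre of the underside (on the table), z up.
- tile: Bare white glazed tile, 90 x 90 mm and 8 mm thick, empty at the start: the spare spot. Fixed to the table; a bottle stands on its top face, 8 mm above the table. Origin: centre of the underside, z up.
- spot_plate: White ceramic spot plate 34 mm (x) by 100 mm (y), 9 mm high, three round wells with blue bottoms; loose, leave alone. Origin: centre of the underside.
- jar: Small closed jar with a label and a white cap, 38 mm in diameter, 46 mm high; loose, leave alone. Origin: centre of the underside.
- vial: Clear glass vial with a white cap, 26 mm in diameter, 42 mm high; loose, leave alone. Origin: centre of the underside.
Mind the look-alikes: they are no part of the job. Leave any green or yellow look-alike of the round_tray alone.

How it is judged (in metres and radians):
On the way:
1. one of the bottles stands, released, on the white tile (within 30 mm of its middle) (((horizontal distance between round_bottle and tile below 0.03 m and z of round_bottle in the frame of tile between 0.005 and 0.011 m and angle between round_bottle's own z axis and vertical below 0.08 rad and contact force between the fingers and round_bottle below 0.1 N) or (horizontal distance between square_bottle and tile below 0.03 m and z of square_bottle in the frame of tile between 0.005 and 0.011 m and angle between square_bottle's own z axis and vertical below 0.08 rad and contact force between the fingers and square_bottle below 0.1 N) or (horizontal distance between oblong_bottle and tile below 0.03 m and z of oblong_bottle in the frame of tile between 0.005 and 0.011 m and angle between oblong_bottle's own z axis and vertical below 0.08 rad and contact force between the fingers and oblong_bottle below 0.1 N))), for 0.2 s.
At the end, for the whole second after the job is handed in: Each bottle stands upright and at rest on the floor of the tray of its own outline (round in round, square in square, oblong in oblong), its middle within 16 mm of the tray's middle, and the oblong bottle's long side within 20 degrees of the tray's long side (horizontal distance between round_bottle and round_tray below 0.016 m and z of round_bottle in the frame of round_tray between 0.001 and 0.007 m and angle between each of round_bottle, square_bottle, oblong_bottle's own z axis and vertical below 0.08 rad and linear speed of each of round_bottle, square_bottle, oblong_bottle below 0.02 m/s and angular speed of each of round_bottle, square_bottle, oblong_bottle below 0.1 rad/s and horizontal distance between square_bottle and square_tray below 0.016 m and z of square_bottle in the frame of square_tray between 0.001 and 0.007 m and horizontal distance between oblong_bottle and oblong_tray below 0.016 m and z of oblong_bottle in the frame of oblong_tray between 0.001 and 0.007 m and angle between the x axis of oblong_bottle and the x axis of oblong_tray, either way round below 0.35 rad); the robot touches nothing.
It fails at once if a bottle tips over (leans more than 30 degrees) (angle between any of round_bottle, square_bottle, oblong_bottle's own z axis and vertical above 0.52 rad).
It fails at once if a bottle is dropped (falls faster than 0.6 m/s out of the fingers) ((linear speed of round_bottle above 0.6 m/s and contact force between the fingers and round_bottle below 0.05 N) or (linear speed of square_bottle above 0.6 m/s and contact force between the fingers and square_bottle below 0.05 N) or (linear speed of oblong_bottle above 0.6 m/s and contact force between the fingers and oblong_bottle below 0.05 N)).
It fails at once if the spot plate, the jar or the vial is moved by more than 20 mm (distance of any of spot_plate, jar, vial from where it was at the start of the episode above 0.02 m).
It also fails if it takes over 112 s, if anything falls off the work surface, if the arm or the gripper's body presses on something with over 40 N, if the wrist force passes 120 N, or if a joint passes its speed limit or range.

## Working session

There is one attempt and no reset: what is moved stays moved. The work goes in short steps, Python scripts to look and compute and a tool call to move; the robot and the scene stay as the last step left them, time stands still between calls to the robot, and variables do not carry over. Pictures are saved under pics/ and viewed, at most 14 in all, crops included, and the job is handed in when it is done.

Besides the shell and the picture viewer there is one more tool, called after "Request:" in YAML: its name, and indented under it one key for each argument. move_arm: Moves the arm, as the interface text tells. Its arguments: {"type":"object","properties":{"plan":{"type":"array","items":{"type":"object","properties":{"x":{"type":"number"},"y":{"type":"number"},"z":{"type":"number"},"rx":{"type":"number"},"ry":{"type":"number"},"rz":{"type":"number"}}}},"grip":{"type":"number"},"squeeze":{"type":"number"}},"required":["plan"]}

```bash
mkdir -p pics
cat > h.py <<'E'
import numpy as np, cv2
from workcell import *
def px2w(f,u,v,z):
    R=cv2.Rodrigues(np.array(f["rvec"],float))[0]; t=np.array(f["tvec"],float).ravel()
    d=R.T@np.array([(u-f["cx"])/f["fx"],(v-f["cy"])/f["fy"],1]); o=-R.T@t
    return o+d*(z-o[2])/d[2]
def cloud(f):
    v,u=np.mgrid[:480,:640]; z=f["z_map"].astype(float)
    P=np.stack([(u-f["cx"])/f["fx"]*z,(v-f["cy"])/f["fy"]*z,z],-1)
    R=cv2.Rodrigues(np.array(f["rvec"],float))[0]; t=np.array(f["tvec"],float).ravel()
    W=(P-t)@R; W[z<=0]=np.nan; return W
def save(n,img): cv2.imwrite("pics/"+n,img[...,::-1])
E
python3 - <<'E'
from h import *
s=state(); print(pinch_z, s["ee_pos"],s["ee_rot"],s["time_s"],s["gripper_width"])
for c in ("top","side"):
    f=grab_frame(c); save(c+"0.png",f["img"]); W=cloud(f)
    print(c,f["fx"],f["tvec"])
    for n in "round_bottle square_bottle oblong_bottle round_tray square_tray oblong_tray tile spot_plate jar vial".split():
        for m in masks_of(c,n)[:3]:
            p=m["pixels"]; w=W[p]; w=w[~np.isnan(w[:,0])]
            top=np.percentile(w[:,2],95) if len(w) else 0
            print(n,round(m["p"],2),np.round(m["box"]),np.round(np.median(w,0)) if len(w) else '',round(top), [ (round(l["p"],2),np.round(l["point"])) for l in landmark_of(c,n)[:2]] )
E
```

```text
18.8 [ 128.07686704 -559.99081305  185.82672874] [-1.79899651e+02 -3.40588523e-03  1.28791258e+01] 0.0 91.24491053196563
top 584.2285858265891 [ -30.42672806  564.3360822  1037.09340378]
round_bottle 0.73 [224. 220.  25.  31.] [599. 167.  74.] 127 [(0.64, array([227., 226.])), (0.26, array([394., 230.]))]
round_bottle 0.37 [393. 227.  38.  37.] [ 611. -149.    4.] 10 [(0.64, array([227., 226.])), (0.26, array([394., 230.]))]
square_bottle 0.82 [458. 323.  32.  23.] [ 434. -265.   73.] 111 [(0.63, array([455., 324.]))]
oblong_bottle 0.6 [396. 224.  36.  37.] [ 613. -150.   73.] 110 [(0.97, array([391., 230.]))]
round_tray 0.97 [373. 287.  46.  45.] [ 504. -122.    3.] 10 [(0.81, array([393., 229.])), (0.76, array([372., 285.]))]
round_tray 0.84 [464. 181.  41.  37.] [ 730. -298.    3.] 10 [(0.81, array([393., 229.])), (0.76, array([372., 285.]))]
round_tray 0.73 [404. 170.  43.  43.] [ 746. -176.    3.] 9 [(0.81, array([393., 229.])), (0.76, array([372., 285.]))]
square_tray 0.68 [229. 225.  44.  42.] [596. 161.   4.] 11 [(0.74, array([390., 228.])), (0.61, array([158., 328.]))]
oblon
[... 1141 characters left out ...]
1.    5.] 11 [(0.95, array([323., 311.])), (0.79, array([397., 297.]))]
square_tray 0.75 [298. 206.  41.  27.] [597. 155.   6.] 11 [(0.76, array([300., 202.])), (0.71, array([351., 244.]))]
oblong_tray 0.86 [330. 414.  93.  60.] [ 411. -291.    6.] 12 [(0.75, array([330., 406.]))]
tile 0.94 [182. 206.  46.  27.] [401. 282.   8.] 10 [(0.55, array([184., 208.]))]
tile 0.43 [399. 271.  47.  68.] [ 619. -165.   61.] 111 [(0.55, array([184., 208.]))]
spot_plate 0.57 [225. 277.  31.  43.] [404.  20.   8.] 11 [(0.97, array([227., 273.]))]
jar 0.92 [348. 234.  18.  33.] [626.  -4.  32.] 47 [(0.56, array([352., 244.]))]
vial 0.85 [309. 258.  14.  30.] [531. -33.  30.] 44 [(0.84, array([310., 271.]))]
```

Run:
```python
from h import *
f=grab_frame("top"); W=cloud(f)
im=cv2.resize(f["img"][130:380,110:510],(800,500),interpolation=cv2.INTER_CUBIC); save("t1.png",im)
R=cv2.Rodrigues(np.array(f["rvec"],float))[0]; print(np.round(-R.T@f["tvec"].ravel()))
hsv=cv2.cvtColor(f["img"],cv2.COLOR_RGB2HSV)
# caps (z 95-112)
for n,(x,y) in dict(r=(599,165),s=(425,-268),o=(613,-150)).items():
    near=np.hypot(W[...,0]-x,W[...,1]-y)<75
    for lo,hi in ((99,113),(113,135),(60,86)):
        m=near&(W[...,2]>lo)&(W[...,2]<hi); p=W[m]
        if len(p)>3:
            r=cv2.minAreaRect(p[:,:2].astype(np.float32)); print(n,lo,len(p),np.round(p.mean(0),1),np.round(r[0],1),np.round(r[1],1),round(r[2],1), "range",np.round(np.ptp(p[:,:2],axis=0)))
    b=near&(hsv[...,0]>98)&(hsv[...,0]<128)&(hsv[...,1]>110)&(W[...,2]<16)
    p=W[b]; r=cv2.minAreaRect(p[:,:2].astype(np.float32)); print("tray",n,len(p),np.round(r[0],1),np.round(r[1],1),round(r[2],1),np.round(p.min(0)),np.round(p.max(0)))
m=(np.hypot(W[...,0]-400,W[...,1]-288)<80)&(W[...,2]>5); r=cv2.minAreaRect(W[m][:,:2].astype(np.float32));print("tile",r)
```

```text
[ 320.   -7. 1137.]
r 99 117 [605.3 171.3 106.9] [608.5 173.3] [27.3 28. ] 88.7 range [28. 27.]
r 113 83 [606.7 172.2 124.3] [608.  172.9] [15.4 16.1] 88.6 range [16. 15.]
r 60 262 [601.  168.7  72.8] [606.3 172.1] [40.8 44.8] 36.2 range [46. 44.]
tray r 90 [604.6 177.6] [68.1 59.3] 15.6 [577. 143.  -3.] [645. 205.  11.]
s 99 218 [ 438.8 -274.3  108.2] [ 438.7 -275.3] [28. 28.] 75.2 range [29. 28.]
s 60 388 [ 436.1 -269.1   71.9] [ 438.9 -275.2] [44.1 45. ] 3.3 range [46. 46.]
tray s 730 [ 429.8 -276.6] [89.4 60.9] 8.8 [ 383. -313.   -4.] [ 477. -242.   14.]
o 99 197 [ 621.7 -155.8  107.7] [ 622.9 -156.1] [28.6 27.4] 73.3 range [29. 28.]
o 60 330 [ 614.7 -151.6   71.6] [ 622.6 -155.9] [32.8 61.4] 42.3 range [59. 60.]
tray o 212 [ 617.5 -154.9] [75.1 48.9] 43.8 [ 583. -193.   -4.] [ 658. -123.   13.]
tile ((395.1488342285156, 286.4307556152344), (122.84757995605469, 102.77252197265625), 63.332130432128906)
```

View pics/t1.png

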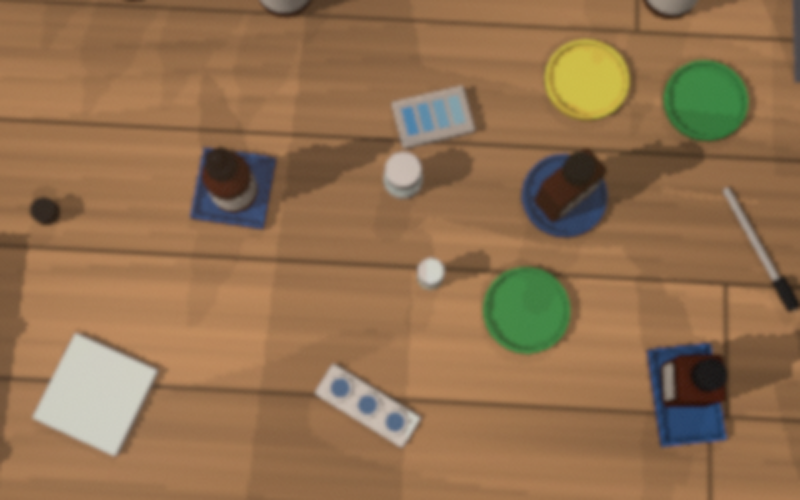

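View pics/side0.png

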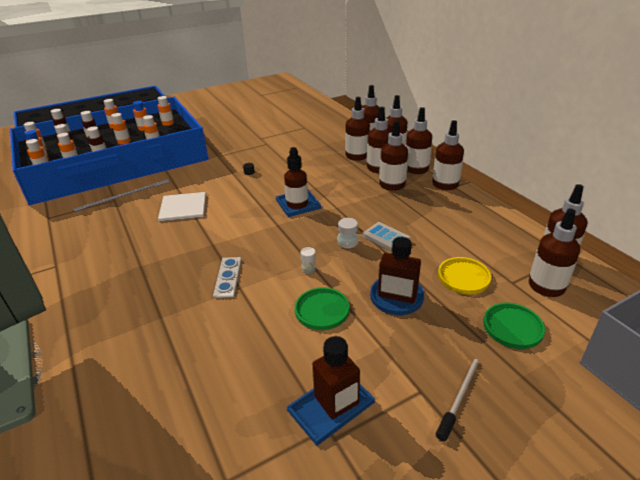

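The top crop shows the round bottle (bulb) in the blue square tray at about (230,188), the oblong bottle in a blue round tray at (565,195), the square bottle in the oblong tray at (688,393), and the tile at (95,393). The possible round trays are blue (565,195), green (527,310), green (706,100) and yellow (588,78). Only the blue one at (565,195) fits, and it also holds the oblong bottle as described. Next I'll fit the trays and confirm with an enlarged crop.

```bash
cat >> h.py <<'E'
def fit(f,x,y,kind,rad=60,dims=None):
    from scipy.optimize import least_squares
    hsv=cv2.cvtColor(f["img"],cv2.COLOR_RGB2HSV); h,s,v=cv2.split(hsv)
    m=((h<60)*0+((h>90)&(h<25) | (s<45)&(v>140)) if kind=="white" else (h>95)&(h<130)&(s>100)).astype(np.uint8)
    z=8 if kind=="white" else 10
    vv,uu=np.nonzero(m)
    p=np.array([px2w(f,u,w,z)[:2] for u,w in zip(uu,vv)])
    k=np.hypot(p[:,0]-x,p[:,1]-y)<rad; return p[k]
E
python3 - <<'E'
from h import *
f=grab_frame("top")
for n,x,y,k in (("sq",600,168,"b"),("ob",420,-276,"b"),("ro",605,-152,"b"),("tile",398,288,"white")):
    p=fit(f,x,y,k,75 if k=="white" else 62).astype(np.float32)
    r=cv2.minAreaRect(p); c=cv2.minEnclosingCircle(p); print(n,len(p),np.round(r[0],1),np.round(r[1],1),round(r[2],1),"circ",np.round(c[0],1),round(c[1],1))
im=cv2.resize(f["img"][180:360,360:500],None,fx=4,fy=4,interpolation=cv2.INTER_CUBIC)[:600]; save("t2.png",im)
E
```

```text
sq 175 [611.  171.5] [63.7 68.4] 84.8 circ [606.3 171.1] 40.8
ob 767 [ 429.4 -276.9] [90.7 60.4] 9.1 circ [ 429.8 -276.7] 51.9
ro 310 [ 614.1 -150.4] [75.7 60.5] 39.2 circ [ 619.7 -156.1] 39.2
tile 2179 [400.8 289. ] [89.3 89.4] 68.9 circ [400.8 289. ] 60.6
```

View pics/t2.png

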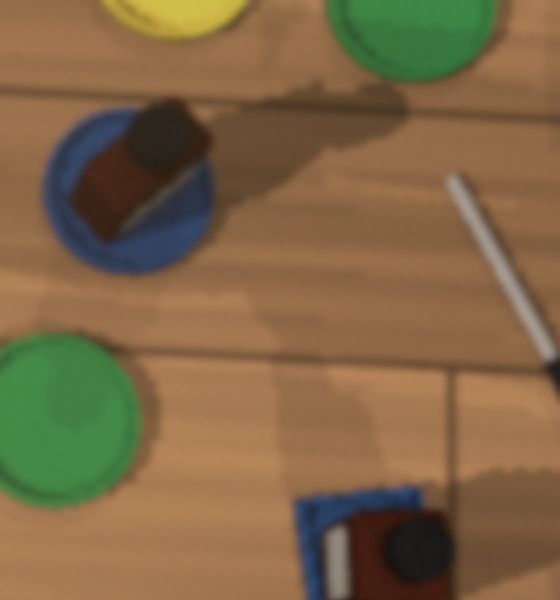

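Confirmed: the oblong bottle stands in the blue round tray at crop (130,190), which is px (392,227). The green and yellow trays are look-alikes. Order of moves: round bottle to the tile, square to the square tray, oblong to the oblong tray, round to the round tray.

```bash
cat >> h.py <<'E'
def go(x,y,z,yaw=None):
    from scipy.spatial.transform import Rotation as Ro
    s=state(); R=Ro.from_euler("xyz",s["ee_rot"],degrees=True).as_matrix()
    d=R.T@(np.array([x,y,z])-s["ee_pos"]); cur=s["ee_rot"][2]
    rz=0 if yaw is None else -np.radians((yaw-cur+180)%360-180)
    print("t %.1f pos"%s["time_s"],np.round(s["ee_pos"],1),"rot",np.round(s["ee_rot"],1),"w %.1f f %.1f"%(s["gripper_width"],s["gripper_force"]),"shift",np.round(d,1),"rz %.3f"%rz)
E
python3 -c "
from h import *
go(607.5,172.5,186)"
```

```text
t 2.5 pos [ 128.2 -560.6  186.7] rot [180.    0.   12.9] w 91.7 f 0.0 shift [ 6.307e+02 -6.078e+02  6.000e-01] rz 0.000
```

Request:
move_arm:
  plan:
    - {"x": 31.5,"y": -30.4}
    - {"x": 31.5,"y": -30.4}
    - {"x": 31.5,"y": -30.4}
    - {"x": 31.5,"y": -30.4}
    - {"x": 31.5,"y": -30.4}
    - {"x": 31.5,"y": -30.4}
    - {"x": 31.5,"y": -30.4}
    - {"x": 31.5,"y": -30.4}
    - {"x": 31.5,"y": -30.4}
    - {"x": 31.5,"y": -30.4}
  grip: 1

```text
schema error: expected keys x, y, z, rx, ry, rz
```

Request:
move_arm:
  plan:
    - {"x": 31.5,"y": -30.4}
    - {"x": 31.5,"y": -30.4}
    - {"x": 31.5,"y": -30.4}
    - {"x": 31.5,"y": -30.4}
    - {"x": 31.5,"y": -30.4}
    - {"x": 31.5,"y": -30.4}
    - {"x": 31.5,"y": -30.4}
    - {"x": 31.5,"y": -30.4}
    - {"x": 31.5,"y": -30.4}
    - {"x": 31.5,"y": -30.4}

```text
schema error: expected keys x, y, z, rx, ry, rz
```

```bash
python3 -c "
from h import *
f=grab_frame('wrist'); save('w1.png',f['img'])
W=cloud(f)
near=np.hypot(W[...,0]-607,W[...,1]-172)<40
for lo,hi in((99,113),(113,140),(60,86)):
    p=W[near&(W[...,2]>lo)&(W[...,2]<hi)]; 
    if len(p)>5: r=cv2.minAreaRect(p[:,:2].astype(np.float32)); print(lo,len(p),np.round(p.mean(0),1),r)
p=fit(f,607,172,'b',60).astype(np.float32)
if len(p): print(cv2.minAreaRect(p))
go(607.5,172.5,84)"
```

```text
t 2.6 pos [ 128.2 -560.6  186.7] rot [180.   -0.   12.9] w 91.2 f 0.0 shift [ 630.7 -607.8  102.6] rz 0.000
```

View pics/w1.png

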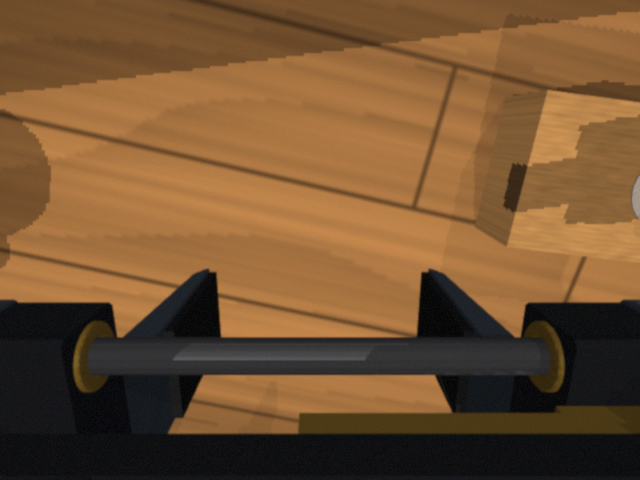

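The moves were refused because every row needs all six keys. The wrist view shows only bare table and a wooden block at the right edge (560,170).

Request:
move_arm:
  plan:
    - {"x": 31.5,"y": -30.4,"z": 0,"rx": 0,"ry": 0,"rz": 0}
    - {"x": 31.5,"y": -30.4,"z": 0,"rx": 0,"ry": 0,"rz": 0}
    - {"x": 31.5,"y": -30.4,"z": 0,"rx": 0,"ry": 0,"rz": 0}
    - {"x": 31.5,"y": -30.4,"z": 0,"rx": 0,"ry": 0,"rz": 0}
    - {"x": 31.5,"y": -30.4,"z": 0,"rx": 0,"ry": 0,"rz": 0}
    - {"x": 31.5,"y": -30.4,"z": 0,"rx": 0,"ry": 0,"rz": 0}
    - {"x": 31.5,"y": -30.4,"z": 0,"rx": 0,"ry": 0,"rz": 0}
    - {"x": 31.5,"y": -30.4,"z": 0,"rx": 0,"ry": 0,"rz": 0}
    - {"x": 31.5,"y": -30.4,"z": 0,"rx": 0,"ry": 0,"rz": 0}
    - {"x": 31.5,"y": -30.4,"z": 0,"rx": 0,"ry": 0,"rz": 0}
  grip: 1

```text
time_s: 3.6
ee_pos: [368.2, -192.4, 187.0]
ee_rot: [180.0, -0.0, 12.9]
force: [1.3, 0.4, 0.0]
gripper_width: 91.3
gripper_force: 0.0
```

Request:
move_arm:
  plan:
    - {"x": 31.5,"y": -30.4,"z": 0,"rx": 0,"ry": 0,"rz": 0}
    - {"x": 31.5,"y": -30.4,"z": 0,"rx": 0,"ry": 0,"rz": 0}
    - {"x": 31.5,"y": -30.4,"z": 0,"rx": 0,"ry": 0,"rz": 0}
    - {"x": 31.5,"y": -30.4,"z": 0,"rx": 0,"ry": 0,"rz": 0}
    - {"x": 31.5,"y": -30.4,"z": 0,"rx": 0,"ry": 0,"rz": 0}
    - {"x": 31.5,"y": -30.4,"z": 0,"rx": 0,"ry": 0,"rz": 0}
    - {"x": 31.5,"y": -30.4,"z": 0,"rx": 0,"ry": 0,"rz": 0}
    - {"x": 31.5,"y": -30.4,"z": 0,"rx": 0,"ry": 0,"rz": 0}
    - {"x": 31.5,"y": -30.4,"z": 0,"rx": 0,"ry": 0,"rz": 0}
    - {"x": 0,"y": 0,"z": 0,"rx": 0,"ry": 0,"rz": 0}

```text
time_s: 4.6
ee_pos: [585.3, 140.3, 185.8]
ee_rot: [-179.9, -0.1, 13.1]
force: [-0.8, -0.2, -0.7]
gripper_width: 91.5
gripper_force: 0.0
```

```bash
python3 -c "
from h import *
f=grab_frame('wrist'); save('w2.png',f['img'])
W=cloud(f)
near=np.hypot(W[...,0]-607,W[...,1]-172)<40
for lo,hi in((99,113),(113,140),(60,86)):
    p=W[near&(W[...,2]>lo)&(W[...,2]<hi)]; 
    if len(p)>5: r=cv2.minAreaRect(p[:,:2].astype(np.float32)); print(lo,len(p),np.round(p.mean(0),1),r)
go(607.5,172.5,84)"
```

```text
99 753 [614.8 172.5 110. ] ((612.1481323242188, 173.2925567626953), (28.00432586669922, 28.181964874267578), 65.92627716064453)
113 626 [613.5 172.8 127.8] ((612.13134765625, 173.323974609375), (17.62094497680664, 17.552288055419922), 47.395050048828125)
60 1327 [619.6 170.8  75.4] ((612.9285278320312, 173.0139923095703), (45.101165771484375, 43.70151138305664), 69.596435546875)
t 4.7 pos [583.6 137.9 185.8] rot [180.    0.   13.1] w 91.5 f 0.0 shift [ 31.2 -28.3 101.8] rz 0.000
```

View pics/w2.png

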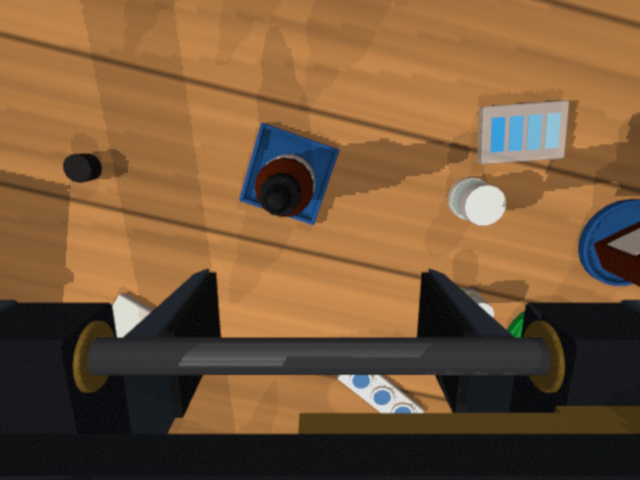

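The wrist view shows the round bottle with its cap and bulb at (280,190) in the blue square tray, and the jar at (480,200), well clear.

Request:
move_arm:
  plan:
    - {"x": 17,"y": -14,"z": 0,"rx": 0,"ry": 0,"rz": 0}
    - {"x": 17,"y": -14,"z": 0,"rx": 0,"ry": 0,"rz": 0}
    - {"x": 0,"y": 0,"z": 20,"rx": 0,"ry": 0,"rz": 0}
    - {"x": 0,"y": 0,"z": 20,"rx": 0,"ry": 0,"rz": 0}
    - {"x": 0,"y": 0,"z": 20,"rx": 0,"ry": 0,"rz": 0}
    - {"x": 0,"y": 0,"z": 20,"rx": 0,"ry": 0,"rz": 0}
    - {"x": 0,"y": 0,"z": 20,"rx": 0,"ry": 0,"rz": 0}
    - {"x": 0,"y": 0,"z": 0,"rx": 0,"ry": 0,"rz": 0}

```text
time_s: 5.45
ee_pos: [607.0, 168.9, 84.0]
ee_rot: [180.0, 0.4, 12.8]
force: [0.2, -0.0, 0.4]
gripper_width: 91.7
gripper_force: 0.0
```

Request:
move_arm:
  plan:
    - {"x": 0,"y": 0,"z": 0,"rx": 0,"ry": 0,"rz": 0}
    - {"x": 0,"y": 0,"z": 0,"rx": 0,"ry": 0,"rz": 0}
    - {"x": 0,"y": 0,"z": 0,"rx": 0,"ry": 0,"rz": 0}
    - {"x": 0,"y": 0,"z": 0,"rx": 0,"ry": 0,"rz": 0}
    - {"x": 0,"y": 0,"z": 0,"rx": 0,"ry": 0,"rz": 0}
    - {"x": 0,"y": 0,"z": 0,"rx": 0,"ry": 0,"rz": 0}
    - {"x": 0,"y": 0,"z": 0,"rx": 0,"ry": 0,"rz": 0}
    - {"x": 0,"y": 0,"z": 0,"rx": 0,"ry": 0,"rz": 0}
    - {"x": 0,"y": 0,"z": 0,"rx": 0,"ry": 0,"rz": 0}
    - {"x": 0,"y": 0,"z": 0,"rx": 0,"ry": 0,"rz": 0}
  grip: 0
  squeeze: 15

```text
time_s: 6.45
ee_pos: [609.8, 170.9, 86.6]
ee_rot: [-180.0, -0.0, 12.9]
force: [-0.4, 0.1, -0.2]
gripper_width: 16.9
gripper_force: 15.0
```

The width of 16.9 mm is not the 28 mm cap, so I'll look before lifting.

```bash
python3 -c "
from h import *
f=grab_frame('wrist'); g=grab_frame('side')
a=cv2.resize(f['img'][200:480,120:520],(400,280)); b=cv2.resize(g['img'][110:250,200:400],(400,280),interpolation=cv2.INTER_CUBIC)
save('w3.png',np.vstack([a,b]))
go(607.5,172.5,84)"
```

```text
t 6.5 pos [609.7 170.9  86.6] rot [-180.     0.    12.9] w 16.8 f 15.0 shift [-1.8 -2.   2.6] rz 0.000
```

View pics/w3.png

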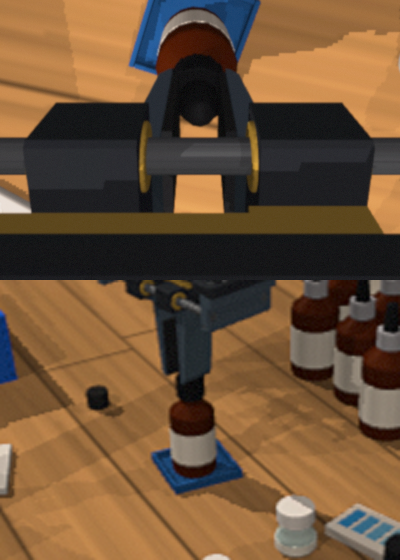

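```bash
python3 -c "
from h import *
f=grab_frame('side'); W=cloud(f)
d=W[...,:2]-[610,171]; c,s=np.cos(.225),np.sin(.225)
X=d[...,0]*c+d[...,1]*s; Y=d[...,0]*s-d[...,1]*c
for z in range(0,190,8):
    m=(np.abs(X)<45)&(np.abs(Y)<60)&(np.abs(W[...,2]-z)<4)
    if m.sum()>2: print(z,m.sum(),'X',np.round([X[m].min(),X[m].max()]),'Y',np.round([Y[m].min(),Y[m].max()]),np.median(f['img'][m],0))
"
```

```text
0 632 X [-45.  45.] Y [-60.  60.] [151. 105.  64.]
8 417 X [-40.  45.] Y [-49.  43.] [25. 51. 81.]
16 75 X [-32.  29.] Y [-44.  36.] [41. 17. 12.]
24 73 X [-22.  18.] Y [-13.  24.] [133. 123. 109.]
32 75 X [-22.  18.] Y [-12.  23.] [140. 128. 114.]
40 83 X [-21.  20.] Y [-10.  23.] [139. 128. 115.]
48 75 X [-21.  18.] Y [-8. 23.] [142. 130. 117.]
56 84 X [-21.  15.] Y [-17.  23.] [61.5 44.5 33.5]
64 83 X [-20.  15.] Y [-11.  22.] [40. 12.  3.]
72 112 X [-20.  23.] Y [-16.  25.] [53. 19.  7.]
80 109 X [-17.  19.] Y [-16.  21.] [56. 21.  7.]
88 30 X [-11.  10.] Y [-6. 14.] [28.  12.5  9.5]
96 51 X [-11.  11.] Y [-5. 15.] [12. 12. 12.]
104 54 X [-14.  11.] Y [-8. 14.] [13.  13.  13.5]
112 45 X [-18.  14.] Y [-13.  15.] [24. 22. 19.]
120 82 X [-19.  18.] Y [-18.  21.] [33. 40. 46.]
128 96 X [-20.  17.] Y [-18.  22.] [34.  41.5 46. ]
136 97 X [-20.  17.] Y [-18.  21.] [35. 43. 46.]
144 101 X [-19.  17.] Y [-18.  22.] [35. 42. 46.]
152 107 X [-20.  17.] Y [-21.  23.] [35. 42. 46.]
160 103 X [-19.  16.] Y [-18.  23.] [34. 41. 45.]
168 95 X [-20.   2.] Y [-22.  24.] [34. 40. 44.]
176 74 X [-19.   2.] Y [-19.  25.] [35. 41. 46.]
184 40 X [-19.  -2.] Y [-28.  25.] [34.5 40.  43.5]
```

Side depth puts the fingertips at z ≈ 113, about 26 mm above the reported TCP height, so the pads have the 18 mm bulb. I'll open, go down about 25 mm and grip the cap.

Request:
move_arm:
  plan:
    - {"x": 0,"y": 0,"z": 0,"rx": 0,"ry": 0,"rz": 0}
    - {"x": 0,"y": 0,"z": 0,"rx": 0,"ry": 0,"rz": 0}
    - {"x": 0,"y": 0,"z": 0,"rx": 0,"ry": 0,"rz": 0}
    - {"x": 0,"y": 0,"z": 0,"rx": 0,"ry": 0,"rz": 0}
    - {"x": 0,"y": 0,"z": 0,"rx": 0,"ry": 0,"rz": 0}
    - {"x": 0,"y": 0,"z": 0,"rx": 0,"ry": 0,"rz": 0}
  grip: 0.7

```text
time_s: 7.2
ee_pos: [609.8, 170.8, 86.7]
ee_rot: [180.0, -0.0, 12.9]
force: [-0.2, 0.2, -0.3]
gripper_width: 61.7
gripper_force: 0.0
```

```bash
python3 -c "
from h import *
f=grab_frame('side'); W=cloud(f); go(610,171,60)
d=W[...,:2]-[610,171]; c,s=np.cos(.225),np.sin(.225)
X=d[...,0]*c+d[...,1]*s; Y=d[...,0]*s-d[...,1]*c
for z in range(64,150,6):
    m=(np.abs(X)<45)&(np.abs(Y)<70)&(np.abs(W[...,2]-z)<3)
    if m.sum()>2: print(z,m.sum(),'X',np.round([X[m].min(),X[m].max()]),'Y',np.round([Y[m].min(),Y[m].max()]),np.median(f['img'][m],0))
"
```

```text
t 7.2 pos [609.8 170.8  86.6] rot [180.    0.   12.9] w 63.4 f 0.0 shift [ 0.3 -0.2 26.6] rz 0.000
64 61 X [-21.  20.] Y [-11.  21.] [41. 13.  4.]
70 66 X [-20.  24.] Y [-10.  22.] [43.5 14.5  4. ]
76 112 X [-20.  22.] Y [-20.  21.] [59. 22.  7.]
82 56 X [-15.  15.] Y [-12.  13.] [51.5 18.5  6. ]
88 22 X [-11.   9.] Y [-9. 11.] [26.5 12.5 10. ]
94 37 X [-12.  11.] Y [-7. 13.] [13. 12. 12.]
100 30 X [-13.   6.] Y [-8. 13.] [14. 14. 13.]
106 30 X [-12.   2.] Y [-7. 11.] [13. 12. 12.]
112 48 X [-15.  10.] Y [-35.  37.] [14. 14. 14.]
118 102 X [-19.  16.] Y [-38.  41.] [24.5 29.  22.5]
124 112 X [-20.  15.] Y [-39.  43.] [27.5 22.  23.5]
130 110 X [-19.  14.] Y [-40.  43.] [33. 39. 33.]
136 99 X [-19.  15.] Y [-40.  43.] [33. 40. 45.]
142 99 X [-19.  17.] Y [-41.  45.] [34. 41. 45.]
148 100 X [-20.  17.] Y [-42.  45.] [34. 41. 45.]
```

Request:
move_arm:
  plan:
    - {"x": 0,"y": 0,"z": 8,"rx": 0,"ry": 0,"rz": 0}
    - {"x": 0,"y": 0,"z": 8,"rx": 0,"ry": 0,"rz": 0}
    - {"x": 0,"y": 0,"z": 8,"rx": 0,"ry": 0,"rz": 0}
    - {"x": 0,"y": 0,"z": 0,"rx": 0,"ry": 0,"rz": 0}
    - {"x": 0,"y": 0,"z": 0,"rx": 0,"ry": 0,"rz": 0}

```text
time_s: 7.75
ee_pos: [609.6, 170.8, 62.1]
ee_rot: [180.0, 0.1, 12.9]
force: [0.8, 0.5, -0.3]
gripper_width: 64.1
gripper_force: 0.0
```

Request:
move_arm:
  plan:
    - {"x": 0,"y": 0,"z": 0,"rx": 0,"ry": 0,"rz": 0}
    - {"x": 0,"y": 0,"z": 0,"rx": 0,"ry": 0,"rz": 0}
    - {"x": 0,"y": 0,"z": 0,"rx": 0,"ry": 0,"rz": 0}
    - {"x": 0,"y": 0,"z": 0,"rx": 0,"ry": 0,"rz": 0}
    - {"x": 0,"y": 0,"z": 0,"rx": 0,"ry": 0,"rz": 0}
    - {"x": 0,"y": 0,"z": 0,"rx": 0,"ry": 0,"rz": 0}
    - {"x": 0,"y": 0,"z": 0,"rx": 0,"ry": 0,"rz": 0}
  grip: 0
  squeeze: 20

```text
time_s: 8.45
ee_pos: [609.8, 170.9, 62.7]
ee_rot: [-180.0, -0.0, 12.9]
force: [-0.0, 0.0, 0.5]
gripper_width: 27.6
gripper_force: 19.9
```

Width is 27.6 mm, so the cap is held. Lifting.

Request:
move_arm:
  plan:
    - {"x": 0,"y": 0,"z": -5,"rx": 0,"ry": 0,"rz": 0}
    - {"x": 0,"y": 0,"z": -10,"rx": 0,"ry": 0,"rz": 0}
    - {"x": 0,"y": 0,"z": -15,"rx": 0,"ry": 0,"rz": 0}
    - {"x": 0,"y": 0,"z": -15,"rx": 0,"ry": 0,"rz": 0}
    - {"x": 0,"y": 0,"z": 0,"rx": 0,"ry": 0,"rz": 0}
    - {"x": 0,"y": 0,"z": 0,"rx": 0,"ry": 0,"rz": 0}

```text
time_s: 9.05
ee_pos: [609.8, 170.8, 108.0]
ee_rot: [180.0, -0.0, 12.9]
force: [0.4, -0.9, -1.7]
gripper_width: 27.3
gripper_force: 19.9
```

```bash
python3 -c "
from h import *
go(401,289,108)"
```

```text
t 9.1 pos [609.8 170.8 108. ] rot [180.   -0.   12.9] w 27.3 f 19.9 shift [-177.2 -161.8   -0.2] rz 0.000
```

Request:
move_arm:
  plan:
    - {"x": -9,"y": -8.2,"z": 0,"rx": 0,"ry": 0,"rz": 0}
    - {"x": -18,"y": -16.4,"z": 0,"rx": 0,"ry": 0,"rz": 0}
    - {"x": -21,"y": -19.2,"z": 0,"rx": 0,"ry": 0,"rz": 0}
    - {"x": -21,"y": -19.2,"z": 0,"rx": 0,"ry": 0,"rz": 0}
    - {"x": -21,"y": -19.2,"z": 0,"rx": 0,"ry": 0,"rz": 0}
    - {"x": -21,"y": -19.2,"z": 0,"rx": 0,"ry": 0,"rz": 0}
    - {"x": -21,"y": -19.2,"z": 0,"rx": 0,"ry": 0,"rz": 0}
    - {"x": -21,"y": -19.2,"z": 0,"rx": 0,"ry": 0,"rz": 0}
    - {"x": -16,"y": -14.6,"z": 0,"rx": 0,"ry": 0,"rz": 0}
    - {"x": -8,"y": -7.3,"z": 0,"rx": 0,"ry": 0,"rz": 0}

```text
time_s: 10.05
ee_pos: [398.3, 289.2, 106.9]
ee_rot: [180.0, 0.1, 13.0]
force: [0.2, 0.2, -1.8]
gripper_width: 27.5
gripper_force: 19.9
```

Request:
move_arm:
  plan:
    - {"x": 0,"y": 0,"z": 0,"rx": 0,"ry": 0,"rz": 0}
    - {"x": 0,"y": 0,"z": 10,"rx": 0,"ry": 0,"rz": 0}
    - {"x": 0,"y": 0,"z": 10,"rx": 0,"ry": 0,"rz": 0}
    - {"x": 0,"y": 0,"z": 8,"rx": 0,"ry": 0,"rz": 0}
    - {"x": 0,"y": 0,"z": 6,"rx": 0,"ry": 0,"rz": 0}
    - {"x": 0,"y": 0,"z": 3,"rx": 0,"ry": 0,"rz": 0}
    - {"x": 0,"y": 0,"z": 2,"rx": 0,"ry": 0,"rz": 0}
    - {"x": 0,"y": 0,"z": 0,"rx": 0,"ry": 0,"rz": 0}
    - {"x": 0,"y": 0,"z": 0,"rx": 0,"ry": 0,"rz": 0}

```text
time_s: 10.95
ee_pos: [401.4, 289.1, 68.8]
ee_rot: [-180.0, -0.0, 12.9]
force: [0.4, 0.8, -1.6]
gripper_width: 27.7
gripper_force: 19.9
```

```bash
cat >> h.py <<'E'
def bottle(f,x,y):
    W=cloud(f); near=np.hypot(W[...,0]-x,W[...,1]-y)<50
    for lo,hi in ((95,122),(58,86)):
        p=W[near&(W[...,2]>lo)&(W[...,2]<hi)]
        if len(p)>9:
            r=cv2.minAreaRect(p[:,:2].astype(np.float32)); print(" bottle",lo,len(p),"ztop %.0f"%np.percentile(p[:,2],90),np.round(r[0],1),np.round(r[1],1),round(r[2],1))
def tray(f,n,x,y,rad):
    p=fit(f,x,y,"b",rad).astype(np.float32); r=cv2.minAreaRect(p); c=cv2.minEnclosingCircle(p)
    print(" ",n,len(p),np.round(r[0],1),np.round(r[1],1),round(r[2],1),"circ",np.round(c[0],1),round(c[1],1))
E
python3 -c "
from h import *
f=grab_frame('side'); go(401,289,67); bottle(f,401,289); tray(f,'sq',606,171,62)
W=cloud(f)
m=(np.hypot(W[...,0]-401,W[...,1]-289)<26)&(W[...,2]<76)&(W[...,2]>-5)&(W[...,2]<25)
save('s4.png',cv2.resize(f['img'][110:250,120:320],(800,560),interpolation=cv2.INTER_CUBIC))
f=grab_frame('top');tray(f,'sq',606,171,62)"
```

```text
t 11.0 pos [401.4 289.1  68.9] rot [-180.    -0.    12.9] w 27.3 f 19.9 shift [-0.5  0.   1.9] rz 0.000
 bottle 95 288 ztop 120 [401.4 287. ] [35.8 50.7] 13.2
 bottle 58 352 ztop 84 [402.5 281.5] [33.5 45.9] 81.2
  sq 763 [613.  168.1] [82.6 74.7] 84.4 circ [612.7 168.2] 54.4
  sq 1033 [610.9 172.2] [65.3 68.8] 84.5 circ [610.9 173.5] 45.5
```

View pics/s4.png

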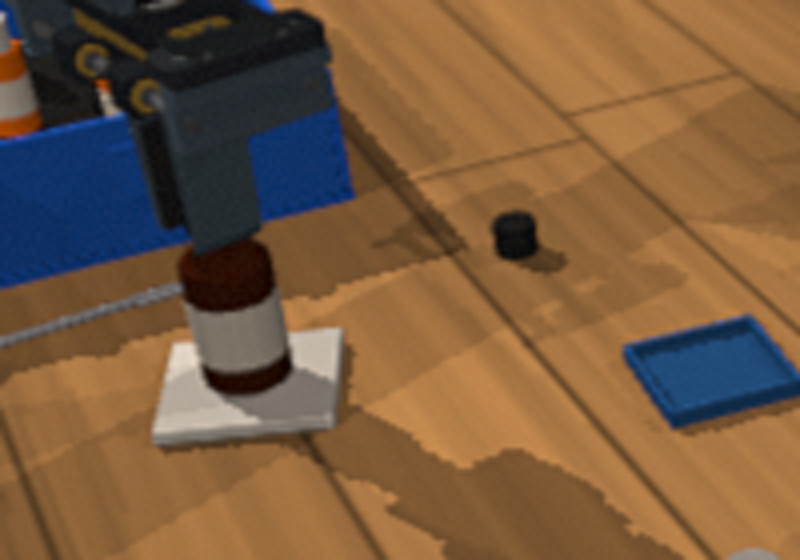

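The side view shows the round bottle upright over the middle of the tile (base near (245,380)). The force still shows its full weight, so I'll ease down further.

Request:
move_arm:
  plan:
    - {"x": 0,"y": 0,"z": 1,"rx": 0,"ry": 0,"rz": 0}
    - {"x": 0,"y": 0,"z": 1,"rx": 0,"ry": 0,"rz": 0}
    - {"x": 0,"y": 0,"z": 0,"rx": 0,"ry": 0,"rz": 0}
    - {"x": 0,"y": 0,"z": 0,"rx": 0,"ry": 0,"rz": 0}

```text
time_s: 11.45
ee_pos: [401.3, 289.1, 66.7]
ee_rot: [-180.0, -0.0, 12.9]
force: [0.2, 0.2, -0.6]
gripper_width: 27.4
gripper_force: 19.9
```

Request:
move_arm:
  plan:
    - {"x": 0,"y": 0,"z": 0.5,"rx": 0,"ry": 0,"rz": 0}
    - {"x": 0,"y": 0,"z": 0,"rx": 0,"ry": 0,"rz": 0}

```text
time_s: 11.65
ee_pos: [401.6, 289.3, 66.6]
ee_rot: [-180.0, -0.1, 12.9]
force: [-1.4, 0.4, 2.2]
gripper_width: 27.6
gripper_force: 19.9
```

Request:
move_arm:
  plan:
    - {"x": 0,"y": 0,"z": 0,"rx": 0,"ry": 0,"rz": 0}
    - {"x": 0,"y": 0,"z": 0,"rx": 0,"ry": 0,"rz": 0}
    - {"x": 0,"y": 0,"z": 0,"rx": 0,"ry": 0,"rz": 0}
    - {"x": 0,"y": 0,"z": 0,"rx": 0,"ry": 0,"rz": 0}
    - {"x": 0,"y": 0,"z": 0,"rx": 0,"ry": 0,"rz": 0}
    - {"x": 0,"y": 0,"z": 0,"rx": 0,"ry": 0,"rz": 0}
    - {"x": 0,"y": 0,"z": -20,"rx": 0,"ry": 0,"rz": 0}
    - {"x": 0,"y": 0,"z": -30,"rx": 0,"ry": 0,"rz": 0}
    - {"x": 0,"y": 0,"z": -40,"rx": 0,"ry": 0,"rz": 0}
    - {"x": 0,"y": 0,"z": 0,"rx": 0,"ry": 0,"rz": 0}
  grip: 0.7

```text
time_s: 12.65
ee_pos: [404.3, 291.1, 161.1]
ee_rot: [-179.8, -0.6, 12.9]
force: [-0.0, 0.7, 0.2]
gripper_width: 63.8
gripper_force: 0.0
```

```bash
python3 -c "
from h import *
go(438.8,-274.5,157)
f=grab_frame('side'); bottle(f,401,289)
f=grab_frame('top'); bottle(f,438,-274)"
```

```text
t 12.7 pos [404.3 291.1 161.1] rot [-179.8   -0.6   12.9] w 63.8 f 0.0 shift [-92.5 559.1   0.9] rz 0.000
 bottle 95 199 ztop 118 [402.8 285.4] [21.3 28.6] 82.4
 bottle 58 360 ztop 84 [401.8 283.5] [33.1 45.7] 78.2
 bottle 95 231 ztop 111 [ 438.9 -275.2] [27.4 28.1] 48.7
 bottle 58 394 ztop 75 [ 439.1 -275.2] [44.5 45. ] 3.3
```

Request:
move_arm:
  plan:
    - {"x": -6.5,"y": 40,"z": 0,"rx": 0,"ry": 0,"rz": 0}
    - {"x": -6.5,"y": 40,"z": 0,"rx": 0,"ry": 0,"rz": 0}
    - {"x": -6.5,"y": 40,"z": 0,"rx": 0,"ry": 0,"rz": 0}
    - {"x": -6.5,"y": 40,"z": 0,"rx": 0,"ry": 0,"rz": 0}
    - {"x": -6.5,"y": 40,"z": 0,"rx": 0,"ry": 0,"rz": 0}
    - {"x": -6.5,"y": 40,"z": 0,"rx": 0,"ry": 0,"rz": 0}
    - {"x": -6.5,"y": 40,"z": 0,"rx": 0,"ry": 0,"rz": 0}
    - {"x": -6.5,"y": 40,"z": 0,"rx": 0,"ry": 0,"rz": 0}
    - {"x": -6.5,"y": 40,"z": 0,"rx": 0,"ry": 0,"rz": 0}
    - {"x": -6.5,"y": 40,"z": 0,"rx": 0,"ry": 0,"rz": 0}

```text
time_s: 13.75
ee_pos: [425.6, -116.8, 154.6]
ee_rot: [-179.9, 0.2, 12.9]
force: [0.8, 0.6, -0.0]
gripper_width: 63.8
gripper_force: 0.0
```

Request:
move_arm:
  plan:
    - {"x": -6.5,"y": 40,"z": 0,"rx": 0,"ry": 0,"rz": 0}
    - {"x": -6.5,"y": 40,"z": 0,"rx": 0,"ry": 0,"rz": 0}
    - {"x": -6.5,"y": 40,"z": 0,"rx": 0,"ry": 0,"rz": 0}
    - {"x": -6.5,"y": 40,"z": 0,"rx": 0,"ry": 0,"rz": 0}
    - {"x": 0,"y": 0,"z": 0,"rx": 0,"ry": 0,"rz": 0}
    - {"x": 0,"y": 0,"z": 0,"rx": 0,"ry": 0,"rz": 0}
    - {"x": 0,"y": 0,"z": 0,"rx": 0,"ry": 0,"rz": 0}

```text
time_s: 14.45
ee_pos: [436.5, -275.8, 155.1]
ee_rot: [-179.9, 0.1, 12.9]
force: [0.1, 1.2, -0.3]
gripper_width: 63.9
gripper_force: 0.0
```

```bash
python3 -c "
from h import *
go(440,-275,62)
f=grab_frame('wrist'); bottle(f,438,-274)"
```

```text
t 14.4 pos [ 436.5 -275.8  155.1] rot [-1.799e+02  1.000e-01  1.290e+01] w 63.9 f 0.0 shift [ 3.8  0.2 93.1] rz 0.000
 bottle 95 1696 ztop 112 [ 442.3 -276.1] [28.4 28.4] 19.0
 bottle 58 2138 ztop 76 [ 442.4 -276.2] [44.1 44. ] 3.6
```

Request:
move_arm:
  plan:
    - {"x": 4.5,"y": 1,"z": 0,"rx": 0,"ry": 0,"rz": 0}
    - {"x": 0,"y": 0,"z": 25,"rx": 0,"ry": 0,"rz": 0}
    - {"x": 0,"y": 0,"z": 25,"rx": 0,"ry": 0,"rz": 0}
    - {"x": 0,"y": 0,"z": 25,"rx": 0,"ry": 0,"rz": 0}
    - {"x": 0,"y": 0,"z": 12,"rx": 0,"ry": 0,"rz": 0}
    - {"x": 0,"y": 0,"z": 6,"rx": 0,"ry": 0,"rz": 0}
    - {"x": 0,"y": 0,"z": 0,"rx": 0,"ry": 0,"rz": 0}
    - {"x": 0,"y": 0,"z": 0,"rx": 0,"ry": 0,"rz": 0}

```text
time_s: 15.3
ee_pos: [442.8, -277.5, 64.1]
ee_rot: [179.9, -0.1, 12.9]
force: [0.2, 0.0, -0.0]
gripper_width: 64.1
gripper_force: 0.0
```

Request:
move_arm:
  plan:
    - {"x": 0,"y": 0,"z": 0,"rx": 0,"ry": 0,"rz": 0}
    - {"x": 0,"y": 0,"z": 0,"rx": 0,"ry": 0,"rz": 0}
    - {"x": 0,"y": 0,"z": 0,"rx": 0,"ry": 0,"rz": 0}
    - {"x": 0,"y": 0,"z": 0,"rx": 0,"ry": 0,"rz": 0}
    - {"x": 0,"y": 0,"z": 0,"rx": 0,"ry": 0,"rz": 0}
    - {"x": 0,"y": 0,"z": 0,"rx": 0,"ry": 0,"rz": 0}
    - {"x": 0,"y": 0,"z": 0,"rx": 0,"ry": 0,"rz": 0}
  grip: 0
  squeeze: 20

```text
time_s: 16.0
ee_pos: [441.9, -277.0, 63.2]
ee_rot: [-180.0, 0.0, 12.9]
force: [-0.4, 1.1, 1.7]
gripper_width: 27.3
gripper_force: 20.0
```

Request:
move_arm:
  plan:
    - {"x": 0,"y": 0,"z": -5,"rx": 0,"ry": 0,"rz": 0}
    - {"x": 0,"y": 0,"z": -10,"rx": 0,"ry": 0,"rz": 0}
    - {"x": 0,"y": 0,"z": -20,"rx": 0,"ry": 0,"rz": 0}
    - {"x": 0,"y": 0,"z": -20,"rx": 0,"ry": 0,"rz": 0.05}
    - {"x": 0,"y": 0,"z": -15,"rx": 0,"ry": 0,"rz": 0.05}
    - {"x": 0,"y": 0,"z": -10,"rx": 0,"ry": 0,"rz": 0.055}
    - {"x": 0,"y": 0,"z": 0,"rx": 0,"ry": 0,"rz": 0}
    - {"x": 0,"y": 0,"z": 0,"rx": 0,"ry": 0,"rz": 0}

```text
time_s: 16.8
ee_pos: [441.8, -277.2, 143.3]
ee_rot: [180.0, -0.0, 4.1]
force: [-0.7, -0.3, -1.9]
gripper_width: 27.4
gripper_force: 20.0
```

```bash
python3 -c "
from h import *
go(611.5,171.5,143)
f=grab_frame('top'); tray(f,'ob',430,-277,62); bottle(f,622,-156);bottle(f,401,289)"
```

```text
t 16.8 pos [ 441.8 -277.2  143.3] rot [180.   -0.    4.1] w 27.4 f 20.0 shift [ 2.011e+02 -4.355e+02  2.000e-01] rz 0.000
  ob 493 [ 428.2 -273.2] [87.7 52.4] 8.5 circ [ 427.  -261.9] 45.3
 bottle 95 207 ztop 110 [ 622.3 -155.7] [27.5 27.8] 31.6
 bottle 58 337 ztop 76 [ 622.3 -155.9] [32.4 61. ] 42.6
 bottle 95 157 ztop 116 [400.9 290.8] [27.7 27.8] 64.3
 bottle 58 317 ztop 82 [399.8 288. ] [39.8 44.9] 75.3
```

Request:
move_arm:
  plan:
    - {"x": 6.7,"y": -14.5,"z": 0,"rx": 0,"ry": 0,"rz": 0}
    - {"x": 13.4,"y": -29,"z": 0,"rx": 0,"ry": 0,"rz": 0}
    - {"x": 13.4,"y": -29,"z": 0,"rx": 0,"ry": 0,"rz": 0}
    - {"x": 13.4,"y": -29,"z": 0,"rx": 0,"ry": 0,"rz": 0}
    - {"x": 13.4,"y": -29,"z": 0,"rx": 0,"ry": 0,"rz": 0}
    - {"x": 13.4,"y": -29,"z": 0,"rx": 0,"ry": 0,"rz": 0}
    - {"x": 13.4,"y": -29,"z": 0,"rx": 0,"ry": 0,"rz": 0}
    - {"x": 13.4,"y": -29,"z": 0,"rx": 0,"ry": 0,"rz": 0}
    - {"x": 13.4,"y": -29,"z": 0,"rx": 0,"ry": 0,"rz": 0}
    - {"x": 13.4,"y": -29,"z": 0,"rx": 0,"ry": 0,"rz": 0}

```text
time_s: 17.85
ee_pos: [549.4, 7.8, 142.2]
ee_rot: [180.0, 0.1, 4.0]
force: [0.1, 1.2, -1.2]
gripper_width: 27.5
gripper_force: 20.0
```

Request:
move_arm:
  plan:
    - {"x": 13.4,"y": -29,"z": 0,"rx": 0,"ry": 0,"rz": 0}
    - {"x": 13.4,"y": -29,"z": 0,"rx": 0,"ry": 0,"rz": 0}
    - {"x": 13.4,"y": -29,"z": 0,"rx": 0,"ry": 0,"rz": 0}
    - {"x": 13.4,"y": -29,"z": 0,"rx": 0,"ry": 0,"rz": 0}
    - {"x": 13.4,"y": -29,"z": 0,"rx": 0,"ry": 0,"rz": 0}
    - {"x": 6.7,"y": -14.5,"z": 0,"rx": 0,"ry": 0,"rz": 0}
    - {"x": 0,"y": 0,"z": 0,"rx": 0,"ry": 0,"rz": 0}
    - {"x": 0,"y": 0,"z": 0,"rx": 0,"ry": 0,"rz": 0}

```text
time_s: 18.65
ee_pos: [611.3, 169.8, 142.4]
ee_rot: [179.9, 0.1, 4.0]
force: [-0.1, 0.5, -1.7]
gripper_width: 27.3
gripper_force: 20.0
```

```bash
python3 -c "
from h import *
go(611.5,171.5,64)
f=grab_frame('side'); tray(f,'sq',611,171,62); bottle(f,611,171)
f=grab_frame('wrist'); tray(f,'sq',611,171,62); save('w5.png',f['img'])"
```

```text
t 18.6 pos [611.3 169.8 142.4] rot [1.799e+02 1.000e-01 4.000e+00] w 27.3 f 20.0 shift [ 0.4 -1.8 78.4] rz 0.000
  sq 763 [613.  168.1] [82.6 74.7] 84.4 circ [612.7 168.2] 54.4
 bottle 95 337 ztop 119 [601.1 159.5] [32.5 58.1] 44.6
  sq 4568 [602.2 176.4] [ 73. 100.] 84.5 circ [607.6 175.9] 56.6
```

View pics/w5.png

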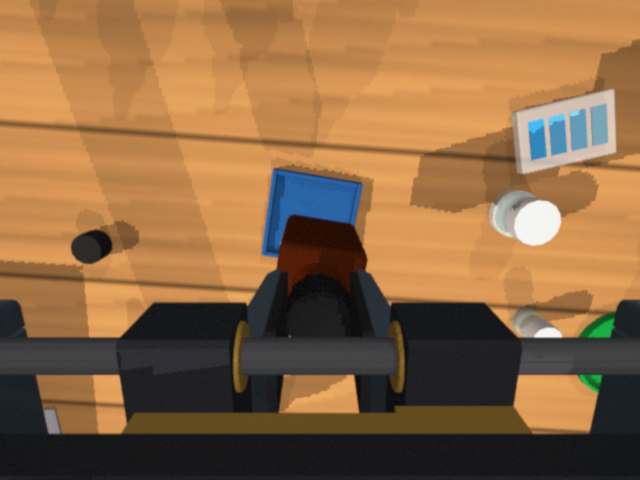

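The wrist view shows the square bottle held upright at (320,250) above the empty square tray, whose far corners are at (275,168) and (361,183). I'll compute the tray centre from those.

```bash
python3 -c "
from h import *
f=grab_frame('wrist')
a=px2w(f,275,168,10)[:2];b=px2w(f,361,183,10)[:2];print(a,b,np.linalg.norm(a-b)); e=(b-a)/np.linalg.norm(b-a); print((a+b)/2+37*np.array([e[1],-e[0]]),np.degrees(np.arctan2(e[1],e[0])))
go(612,171,64)"
```

```text
[655.84045256 206.36909921] [648.66653211 135.86205992] 70.87106408332436
[615.44354052 174.86090299] -95.80971333406214
t 18.8 pos [611.6 169.3 143.1] rot [180.    0.    3.9] w 27.3 f 20.0 shift [ 0.5 -1.7 79.1] rz 0.000
```

Request:
move_arm:
  plan:
    - {"x": 1.7,"y": -3,"z": 10,"rx": 0,"ry": 0,"rz": 0}
    - {"x": 0,"y": 0,"z": 15,"rx": 0,"ry": 0,"rz": 0}
    - {"x": 0,"y": 0,"z": 15,"rx": 0,"ry": 0,"rz": 0}
    - {"x": 0,"y": 0,"z": 15,"rx": 0,"ry": 0,"rz": 0}
    - {"x": 0,"y": 0,"z": 10,"rx": 0,"ry": 0,"rz": 0}
    - {"x": 0,"y": 0,"z": 7,"rx": 0,"ry": 0,"rz": 0}
    - {"x": 0,"y": 0,"z": 4,"rx": 0,"ry": 0,"rz": 0}
    - {"x": 0,"y": 0,"z": 2,"rx": 0,"ry": 0,"rz": 0}
    - {"x": 0,"y": 0,"z": 0,"rx": 0,"ry": 0,"rz": 0}
    - {"x": 0,"y": 0,"z": 0,"rx": 0,"ry": 0,"rz": 0}

```text
time_s: 19.8
ee_pos: [614.0, 174.0, 65.6]
ee_rot: [-180.0, -0.1, 4.0]
force: [-0.0, -0.4, -2.2]
gripper_width: 27.5
gripper_force: 20.0
```

Request:
move_arm:
  plan:
    - {"x": 0,"y": 0,"z": 1,"rx": 0,"ry": 0,"rz": 0}
    - {"x": 0,"y": 0,"z": 0,"rx": 0,"ry": 0,"rz": 0}
    - {"x": 0,"y": 0,"z": 0,"rx": 0,"ry": 0,"rz": 0}

```text
time_s: 20.1
ee_pos: [613.6, 173.9, 64.3]
ee_rot: [180.0, -0.0, 4.0]
force: [-0.6, 0.6, -1.8]
gripper_width: 27.3
gripper_force: 20.0
```

Request:
move_arm:
  plan:
    - {"x": 0,"y": 0,"z": 1,"rx": 0,"ry": 0,"rz": 0}
    - {"x": 0,"y": 0,"z": 0.5,"rx": 0,"ry": 0,"rz": 0}
    - {"x": 0,"y": 0,"z": 0,"rx": 0,"ry": 0,"rz": 0}
    - {"x": 0,"y": 0,"z": 0,"rx": 0,"ry": 0,"rz": 0}

```text
time_s: 20.5
ee_pos: [613.9, 174.1, 63.2]
ee_rot: [-180.0, -0.1, 4.0]
force: [-0.9, 0.4, 2.1]
gripper_width: 27.1
gripper_force: 20.0
```

Contact. Releasing and lifting.

Request:
move_arm:
  plan:
    - {"x": 0,"y": 0,"z": 0,"rx": 0,"ry": 0,"rz": 0}
    - {"x": 0,"y": 0,"z": 0,"rx": 0,"ry": 0,"rz": 0}
    - {"x": 0,"y": 0,"z": 0,"rx": 0,"ry": 0,"rz": 0}
    - {"x": 0,"y": 0,"z": 0,"rx": 0,"ry": 0,"rz": 0}
    - {"x": 0,"y": 0,"z": 0,"rx": 0,"ry": 0,"rz": 0}
    - {"x": 0,"y": 0,"z": 0,"rx": 0,"ry": 0,"rz": 0}
    - {"x": 0,"y": 0,"z": -20,"rx": 0,"ry": 0,"rz": 0}
    - {"x": 0,"y": 0,"z": -30,"rx": 0,"ry": 0,"rz": 0}
    - {"x": 0,"y": 0,"z": -40,"rx": 0,"ry": 0,"rz": 0}
    - {"x": 0,"y": 0,"z": 0,"rx": 0,"ry": 0,"rz": 0}
  grip: 0.7

```text
time_s: 21.5
ee_pos: [617.2, 174.9, 158.9]
ee_rot: [-179.9, -0.7, 4.0]
force: [0.8, 0.1, 0.1]
gripper_width: 63.9
gripper_force: 0.0
```

```bash
python3 -c "
from h import *
go(624,-156.5,153)"
```

```text
t 21.5 pos [617.2 174.9 158.9] rot [-179.9   -0.7    4. ] w 63.9 f 0.0 shift [-16.4 331.    5. ] rz 0.000
```

Request:
move_arm:
  plan:
    - {"x": -1.4,"y": 36.6,"z": 0,"rx": 0,"ry": 0,"rz": 0}
    - {"x": -1.4,"y": 36.6,"z": 0,"rx": 0,"ry": 0,"rz": 0}
    - {"x": -1.4,"y": 36.6,"z": 0,"rx": 0,"ry": 0,"rz": 0}
    - {"x": -1.4,"y": 36.6,"z": 0,"rx": 0,"ry": 0,"rz": 0}
    - {"x": -1.4,"y": 36.6,"z": 0,"rx": 0,"ry": 0,"rz": 0}
    - {"x": -1.4,"y": 36.6,"z": 0,"rx": 0,"ry": 0,"rz": 0}
    - {"x": -1.4,"y": 36.6,"z": 0,"rx": 0,"ry": 0,"rz": 0}
    - {"x": -1.4,"y": 36.6,"z": 0,"rx": 0,"ry": 0,"rz": 0}
    - {"x": -1.4,"y": 36.6,"z": 0,"rx": 0,"ry": 0,"rz": 0}
    - {"x": 0,"y": 0,"z": 0,"rx": 0,"ry": 0,"rz": 0}

```text
time_s: 22.5
ee_pos: [623.7, -160.1, 151.9]
ee_rot: [179.9, 0.0, 3.7]
force: [1.0, 1.0, 0.3]
gripper_width: 64.2
gripper_force: 0.0
```

Request:
move_arm:
  plan:
    - {"x": 0,"y": 0,"z": 0,"rx": 0,"ry": 0,"rz": 0}
    - {"x": 0,"y": 0,"z": 0,"rx": 0,"ry": 0,"rz": 0}

```text
time_s: 22.7
ee_pos: [623.8, -154.6, 152.3]
ee_rot: [-180.0, 0.0, 4.0]
force: [0.1, 0.5, 0.7]
gripper_width: 63.7
gripper_force: 0.0
```

```bash
python3 -c "
from h import *
f=grab_frame('wrist'); bottle(f,622,-156)
f=grab_frame('top'); bottle(f,613,173); tray(f,'sq',613,173,60)
go(624,-156.5,62)"
```

```text
bottle 95 1731 ztop 112 [ 626.2 -156.7] [28.1 28.4] 55.9
 bottle 58 2396 ztop 76 [ 626.2 -156.7] [32.1 60. ] 42.1
 bottle 95 207 ztop 110 [610.7 174.1] [27.1 27.7] 30.4
 bottle 58 346 ztop 75 [611.2 174.6] [44.7 44.7] 84.5
  sq 106 [583.9 172.6] [16.8 60.4] 1.0 circ [586.2 172.6] 30.8
t 22.8 pos [ 623.9 -154.3  152.6] rot [-180.     0.     4.1] w 63.7 f 0.0 shift [-0.1  2.3 90.6] rz 0.000
```

Request:
move_arm:
  plan:
    - {"x": 0.8,"y": 2.2,"z": 0,"rx": 0,"ry": 0,"rz": 0}
    - {"x": 0,"y": 0,"z": 25,"rx": 0,"ry": 0,"rz": 0}
    - {"x": 0,"y": 0,"z": 25,"rx": 0,"ry": 0,"rz": 0}
    - {"x": 0,"y": 0,"z": 22,"rx": 0,"ry": 0,"rz": 0}
    - {"x": 0,"y": 0,"z": 12,"rx": 0,"ry": 0,"rz": 0}
    - {"x": 0,"y": 0,"z": 6,"rx": 0,"ry": 0,"rz": 0}
    - {"x": 0,"y": 0,"z": 0,"rx": 0,"ry": 0,"rz": 0}
    - {"x": 0,"y": 0,"z": 0,"rx": 0,"ry": 0,"rz": 0}

```text
time_s: 23.6
ee_pos: [625.7, -157.9, 63.7]
ee_rot: [180.0, -0.1, 4.0]
force: [-0.4, -0.1, 0.7]
gripper_width: 63.6
gripper_force: 0.0
```

Request:
move_arm:
  plan:
    - {"x": 0,"y": 0,"z": 0,"rx": 0,"ry": 0,"rz": 0}
    - {"x": 0,"y": 0,"z": 0,"rx": 0,"ry": 0,"rz": 0}
    - {"x": 0,"y": 0,"z": 0,"rx": 0,"ry": 0,"rz": 0}
    - {"x": 0,"y": 0,"z": 0,"rx": 0,"ry": 0,"rz": 0}
    - {"x": 0,"y": 0,"z": 0,"rx": 0,"ry": 0,"rz": 0}
    - {"x": 0,"y": 0,"z": 0,"rx": 0,"ry": 0,"rz": 0}
    - {"x": 0,"y": 0,"z": 0,"rx": 0,"ry": 0,"rz": 0}
  grip: 0
  squeeze: 20

```text
time_s: 24.3
ee_pos: [624.9, -157.6, 62.7]
ee_rot: [-180.0, -0.0, 4.0]
force: [0.0, 0.6, 0.8]
gripper_width: 27.4
gripper_force: 20.0
```

Request:
move_arm:
  plan:
    - {"x": 0,"y": 0,"z": -5,"rx": 0,"ry": 0,"rz": 0}
    - {"x": 0,"y": 0,"z": -10,"rx": 0,"ry": 0,"rz": 0}
    - {"x": 0,"y": 0,"z": -20,"rx": 0,"ry": 0,"rz": 0}
    - {"x": 0,"y": 0,"z": -15,"rx": 0,"ry": 0,"rz": 0}
    - {"x": 0,"y": 0,"z": -10,"rx": 0,"ry": 0,"rz": -0.05}
    - {"x": 0,"y": 0,"z": 0,"rx": 0,"ry": 0,"rz": -0.08}
    - {"x": 0,"y": 0,"z": 0,"rx": 0,"ry": 0,"rz": -0.1}
    - {"x": 0,"y": 0,"z": 0,"rx": 0,"ry": 0,"rz": -0.1}
    - {"x": 0,"y": 0,"z": 0,"rx": 0,"ry": 0,"rz": -0.1}
    - {"x": 0,"y": 0,"z": 0,"rx": 0,"ry": 0,"rz": -0.1}

```text
time_s: 25.3
ee_pos: [625.1, -157.8, 123.5]
ee_rot: [180.0, -0.0, 34.6]
force: [-0.3, -0.1, -0.5]
gripper_width: 27.5
gripper_force: 20.0
```

Request:
move_arm:
  plan:
    - {"x": 0,"y": 0,"z": 0,"rx": 0,"ry": 0,"rz": -0.1}
    - {"x": 0,"y": 0,"z": 0,"rx": 0,"ry": 0,"rz": -0.1}
    - {"x": 0,"y": 0,"z": 0,"rx": 0,"ry": 0,"rz": -0.1}
    - {"x": 0,"y": 0,"z": 0,"rx": 0,"ry": 0,"rz": -0.09}
    - {"x": 0,"y": 0,"z": 0,"rx": 0,"ry": 0,"rz": -0.06}
    - {"x": 0,"y": 0,"z": 0,"rx": 0,"ry": 0,"rz": 0}
    - {"x": 0,"y": 0,"z": 0,"rx": 0,"ry": 0,"rz": 0}

```text
time_s: 26.0
ee_pos: [625.1, -157.8, 123.1]
ee_rot: [180.0, -0.0, 60.1]
force: [-0.9, -0.6, -1.1]
gripper_width: 27.4
gripper_force: 20.0
```

```bash
python3 -c "
from h import *
go(430.5,-277.5,122)
f=grab_frame('top'); tray(f,'ob',430,-277,62); bottle(f,625,-157); tray(f,'ro',612,-151,58)
f=grab_frame('side'); bottle(f,401,289)"
```

```text
t 26.0 pos [ 625.1 -157.8  123.1] rot [180.   -0.   60.1] w 27.4 f 20.0 shift [-200.8 -108.9    1.1] rz 0.000
  ob 22 [ 399.7 -309.8] [ 3.8 17.1] 89.6 circ [ 399.7 -309.3] 8.6
  ro 0 [0. 0.] [0. 0.] 0.0 circ [0. 0.] 0.0
 bottle 95 200 ztop 118 [402.7 286.5] [22.  28.7] 79.6
 bottle 58 358 ztop 84 [402.4 282.9] [36.7 45.4] 81.1
```

Request:
move_arm:
  plan:
    - {"x": -10.2,"y": -5.6,"z": 0,"rx": 0,"ry": 0,"rz": 0}
    - {"x": -22.5,"y": -12.2,"z": 0,"rx": 0,"ry": 0,"rz": 0}
    - {"x": -22.5,"y": -12.2,"z": 0,"rx": 0,"ry": 0,"rz": 0}
    - {"x": -22.5,"y": -12.2,"z": 0,"rx": 0,"ry": 0,"rz": 0}
    - {"x": -22.5,"y": -12.2,"z": 0,"rx": 0,"ry": 0,"rz": 0}
    - {"x": -22.5,"y": -12.2,"z": 0,"rx": 0,"ry": 0,"rz": 0}
    - {"x": -22.5,"y": -12.2,"z": 0,"rx": 0,"ry": 0,"rz": 0}
    - {"x": -22.5,"y": -12.2,"z": 0,"rx": 0,"ry": 0,"rz": 0}
    - {"x": -22.5,"y": -12.2,"z": 0,"rx": 0,"ry": 0,"rz": 0}
    - {"x": -10.2,"y": -5.6,"z": 0,"rx": 0,"ry": 0,"rz": 0}

```text
time_s: 27.1
ee_pos: [428.4, -278.1, 122.8]
ee_rot: [-180.0, 0.0, 60.0]
force: [-0.0, -0.7, -0.3]
gripper_width: 27.4
gripper_force: 20.0
```

Request:
move_arm:
  plan:
    - {"x": 0,"y": 0,"z": 10,"rx": 0,"ry": 0,"rz": 0}
    - {"x": 0,"y": 0,"z": 15,"rx": 0,"ry": 0,"rz": 0}
    - {"x": 0,"y": 0,"z": 10,"rx": 0,"ry": 0,"rz": 0}
    - {"x": 0,"y": 0,"z": 0,"rx": 0,"ry": 0,"rz": 0}
    - {"x": 0,"y": 0,"z": 0,"rx": 0,"ry": 0,"rz": 0}

```text
time_s: 27.6
ee_pos: [431.3, -277.1, 87.4]
ee_rot: [-180.0, -0.0, 60.2]
force: [0.8, 0.8, -1.5]
gripper_width: 27.3
gripper_force: 20.0
```

```bash
python3 -c "
from h import *
go(431,-277.5,63)
f=grab_frame('side'); tray(f,'ob',430,-277,62);save('s6.png',cv2.resize(f['img'][300:480,200:460],(780,540),interpolation=cv2.INTER_CUBIC))
f=grab_frame('top'); tray(f,'ro',612,-151,58)"
```

```text
t 27.6 pos [ 431.3 -277.1   87.4] rot [-180.    -0.    60.2] w 27.3 f 20.0 shift [-0.5 -0.  24.4] rz 0.000
  ob 2342 [ 433.  -280.4] [95.2 65.3] 8.9 circ [ 431.8 -281.4] 54.9
  ro 1188 [ 620.6 -156.1] [76.1 79.9] 3.1 circ [ 620.2 -156.4] 40.3
```

View pics/s6.png

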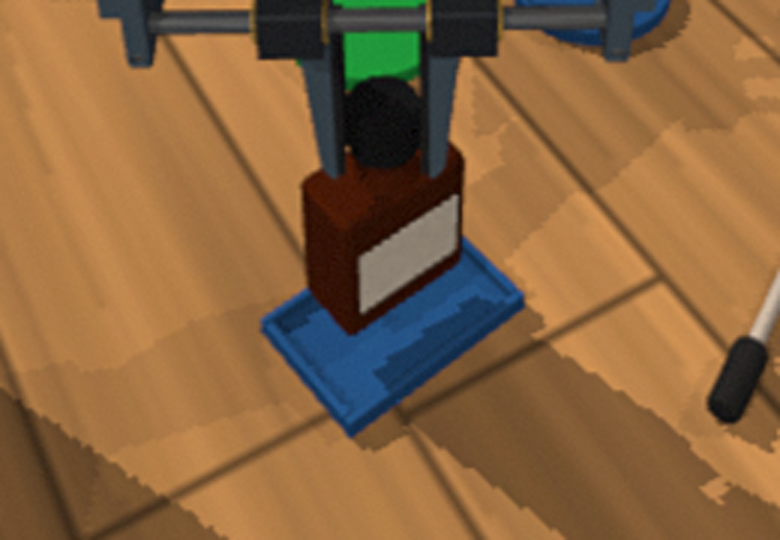

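The side view shows the oblong bottle held upright at (385,220), its long side parallel to the oblong tray (centre about (395,335)). Lowering.

Request:
move_arm:
  plan:
    - {"x": 0,"y": 0,"z": 8,"rx": 0,"ry": 0,"rz": 0}
    - {"x": 0,"y": 0,"z": 8,"rx": 0,"ry": 0,"rz": 0}
    - {"x": 0,"y": 0,"z": 4,"rx": 0,"ry": 0,"rz": 0}
    - {"x": 0,"y": 0,"z": 2,"rx": 0,"ry": 0,"rz": 0}
    - {"x": 0,"y": 0,"z": 1,"rx": 0,"ry": 0,"rz": 0}
    - {"x": 0,"y": 0,"z": 0.5,"rx": 0,"ry": 0,"rz": 0}
    - {"x": 0,"y": 0,"z": 0,"rx": 0,"ry": 0,"rz": 0}
    - {"x": 0,"y": 0,"z": 0,"rx": 0,"ry": 0,"rz": 0}

```text
time_s: 28.5
ee_pos: [430.9, -277.5, 64.3]
ee_rot: [180.0, 0.0, 60.1]
force: [0.5, 0.5, -0.8]
gripper_width: 27.4
gripper_force: 20.0
```

Request:
move_arm:
  plan:
    - {"x": 0,"y": 0,"z": 0.5,"rx": 0,"ry": 0,"rz": 0}
    - {"x": 0,"y": 0,"z": 0.5,"rx": 0,"ry": 0,"rz": 0}
    - {"x": 0,"y": 0,"z": 0,"rx": 0,"ry": 0,"rz": 0}
    - {"x": 0,"y": 0,"z": 0,"rx": 0,"ry": 0,"rz": 0}

```text
time_s: 28.9
ee_pos: [430.8, -277.4, 63.2]
ee_rot: [180.0, 0.0, 60.1]
force: [-0.1, 0.6, -1.5]
gripper_width: 27.9
gripper_force: 20.0
```

Request:
move_arm:
  plan:
    - {"x": 0,"y": 0,"z": 0.6,"rx": 0,"ry": 0,"rz": 0}
    - {"x": 0,"y": 0,"z": 0.4,"rx": 0,"ry": 0,"rz": 0}
    - {"x": 0,"y": 0,"z": 0,"rx": 0,"ry": 0,"rz": 0}
    - {"x": 0,"y": 0,"z": 0,"rx": 0,"ry": 0,"rz": 0}

```text
time_s: 29.3
ee_pos: [430.9, -277.5, 62.6]
ee_rot: [180.0, 0.0, 60.1]
force: [-2.8, 1.1, 4.2]
gripper_width: 27.3
gripper_force: 20.0
```

Request:
move_arm:
  plan:
    - {"x": 0,"y": 0,"z": 0,"rx": 0,"ry": 0,"rz": 0}
    - {"x": 0,"y": 0,"z": 0,"rx": 0,"ry": 0,"rz": 0}
    - {"x": 0,"y": 0,"z": 0,"rx": 0,"ry": 0,"rz": 0}
    - {"x": 0,"y": 0,"z": 0,"rx": 0,"ry": 0,"rz": 0}
    - {"x": 0,"y": 0,"z": 0,"rx": 0,"ry": 0,"rz": 0}
    - {"x": 0,"y": 0,"z": 0,"rx": 0,"ry": 0,"rz": 0}
    - {"x": 0,"y": 0,"z": -20,"rx": 0,"ry": 0,"rz": 0}
    - {"x": 0,"y": 0,"z": -30,"rx": 0,"ry": 0,"rz": 0}
    - {"x": 0,"y": 0,"z": -40,"rx": 0,"ry": 0,"rz": 0}
    - {"x": 0,"y": 0,"z": 0,"rx": 0,"ry": 0,"rz": 0}
  grip: 0.7

```text
time_s: 30.3
ee_pos: [433.9, -279.5, 157.3]
ee_rot: [179.4, 0.0, 60.1]
force: [1.2, -0.5, 0.2]
gripper_width: 63.6
gripper_force: 0.0
```

Request:
move_arm:
  plan:
    - {"x": 0,"y": 0,"z": 0,"rx": 0,"ry": 0,"rz": 0}
    - {"x": 0,"y": 0,"z": 0,"rx": 0,"ry": 0,"rz": 0}

```text
time_s: 30.5
ee_pos: [430.0, -276.8, 151.0]
ee_rot: [-179.9, -0.0, 60.1]
force: [-0.2, 0.2, 0.5]
gripper_width: 64.1
gripper_force: 0.0
```

```bash
python3 -c "
from h import *
go(401.5,289,157,13)
f=grab_frame('side'); bottle(f,431,-277)"
```

```text
t 30.5 pos [ 430.  -276.8  151. ] rot [-179.9   -0.    60.1] w 64.1 f 0.0 shift [ 476.6 -306.4   -5.2] rz 0.823
 bottle 95 582 ztop 112 [ 430.2 -276.5] [29.  27.6] 56.3
 bottle 58 1217 ztop 77 [ 429.7 -276.7] [59.8 32.9] 9.0
```

Request:
move_arm:
  plan:
    - {"x": 34,"y": -21.9,"z": 0,"rx": 0,"ry": 0,"rz": 0}
    - {"x": 34,"y": -21.9,"z": 0,"rx": 0,"ry": 0,"rz": 0}
    - {"x": 34,"y": -21.9,"z": 0,"rx": 0,"ry": 0,"rz": 0}
    - {"x": 34,"y": -21.9,"z": 0,"rx": 0,"ry": 0,"rz": 0}
    - {"x": 34,"y": -21.9,"z": 0,"rx": 0,"ry": 0,"rz": 0}
    - {"x": 34,"y": -21.9,"z": 0,"rx": 0,"ry": 0,"rz": 0}
    - {"x": 34,"y": -21.9,"z": 0,"rx": 0,"ry": 0,"rz": 0}
    - {"x": 34,"y": -21.9,"z": 0,"rx": 0,"ry": 0,"rz": 0}
    - {"x": 34,"y": -21.9,"z": 0,"rx": 0,"ry": 0,"rz": 0}
    - {"x": 34,"y": -21.9,"z": 0,"rx": 0,"ry": 0,"rz": 0}

```text
time_s: 31.55
ee_pos: [409.0, 127.9, 151.0]
ee_rot: [-179.9, 0.1, 60.2]
force: [0.3, -0.0, -0.9]
gripper_width: 64.2
gripper_force: 0.0
```

Request:
move_arm:
  plan:
    - {"x": 34,"y": -21.9,"z": 0,"rx": 0,"ry": 0,"rz": 0}
    - {"x": 34,"y": -21.9,"z": 0,"rx": 0,"ry": 0,"rz": 0}
    - {"x": 34,"y": -21.9,"z": 0,"rx": 0,"ry": 0,"rz": 0}
    - {"x": 34,"y": -21.9,"z": 0,"rx": 0,"ry": 0,"rz": 0}
    - {"x": 0,"y": 0,"z": 0,"rx": 0,"ry": 0,"rz": 0}
    - {"x": 0,"y": 0,"z": 0,"rx": 0,"ry": 0,"rz": 0}
    - {"x": 0,"y": 0,"z": 0,"rx": 0,"ry": 0,"rz": 0}

```text
time_s: 32.25
ee_pos: [401.3, 286.8, 151.3]
ee_rot: [-180.0, 0.1, 60.1]
force: [0.7, 0.1, 0.4]
gripper_width: 63.7
gripper_force: 0.0
```

```bash
python3 -c "
from h import *
go(402,289,67)
f=grab_frame('wrist'); bottle(f,402,289)
f=grab_frame('top'); tray(f,'ro',620,-156,58)
hsv=cv2.cvtColor(f['img'],cv2.COLOR_RGB2HSV); m=((hsv[...,0]>95)&(hsv[...,0]<130)&(hsv[...,1]>100)); v,u=np.nonzero(m)
p=np.array([px2w(f,a,b,10)[:2] for a,b in zip(u,v)]); p=p[np.hypot(p[:,0]-620,p[:,1]+156)<60]; print(p.min(0),p.max(0))"
```

```text
t 32.2 pos [401.3 286.8 151.3] rot [-1.80e+02  1.00e-01  6.01e+01] w 63.7 f 0.0 shift [ 2.4 -0.4 84.3] rz 0.000
 bottle 95 1111 ztop 116 [403.7 291.1] [28.3 28.1] 63.3
 bottle 58 1802 ztop 83 [405.6 294.7] [37.8 45.8] 58.2
  ro 1173 [ 621.6 -156. ] [73.4 78.9] 47.8 circ [ 621.6 -155.3] 40.3
[ 582.04496819 -193.88932735] [ 660.82646238 -116.16729396]
```

Request:
move_arm:
  plan:
    - {"x": 3.2,"y": -0.5,"z": 0,"rx": 0,"ry": 0,"rz": 0}
    - {"x": 0,"y": 0,"z": 22,"rx": 0,"ry": 0,"rz": 0}
    - {"x": 0,"y": 0,"z": 22,"rx": 0,"ry": 0,"rz": 0}
    - {"x": 0,"y": 0,"z": 22,"rx": 0,"ry": 0,"rz": 0}
    - {"x": 0,"y": 0,"z": 12,"rx": 0,"ry": 0,"rz": 0}
    - {"x": 0,"y": 0,"z": 6,"rx": 0,"ry": 0,"rz": 0}
    - {"x": 0,"y": 0,"z": 0,"rx": 0,"ry": 0,"rz": 0}
    - {"x": 0,"y": 0,"z": 0,"rx": 0,"ry": 0,"rz": 0}

```text
time_s: 33.15
ee_pos: [403.6, 291.4, 68.9]
ee_rot: [180.0, -0.1, 60.1]
force: [1.3, -0.1, 0.8]
gripper_width: 63.8
gripper_force: 0.0
```

Request:
move_arm:
  plan:
    - {"x": 0,"y": 0,"z": 0,"rx": 0,"ry": 0,"rz": 0}
    - {"x": 0,"y": 0,"z": 0,"rx": 0,"ry": 0,"rz": 0}
    - {"x": 0,"y": 0,"z": 0,"rx": 0,"ry": 0,"rz": 0}
    - {"x": 0,"y": 0,"z": 0,"rx": 0,"ry": 0,"rz": 0}
    - {"x": 0,"y": 0,"z": 0,"rx": 0,"ry": 0,"rz": 0}
    - {"x": 0,"y": 0,"z": 0,"rx": 0,"ry": 0,"rz": 0}
    - {"x": 0,"y": 0,"z": 0,"rx": 0,"ry": 0,"rz": 0}
  grip: 0
  squeeze: 20

```text
time_s: 33.85
ee_pos: [403.1, 291.1, 68.2]
ee_rot: [180.0, -0.0, 60.2]
force: [0.4, -0.1, 1.0]
gripper_width: 27.8
gripper_force: 20.0
```

Request:
move_arm:
  plan:
    - {"x": 0,"y": 0,"z": -5,"rx": 0,"ry": 0,"rz": 0}
    - {"x": 0,"y": 0,"z": -10,"rx": 0,"ry": 0,"rz": 0}
    - {"x": 0,"y": 0,"z": -20,"rx": 0,"ry": 0,"rz": 0}
    - {"x": 0,"y": 0,"z": -20,"rx": 0,"ry": 0,"rz": 0}
    - {"x": 0,"y": 0,"z": -15,"rx": 0,"ry": 0,"rz": 0}
    - {"x": 0,"y": 0,"z": -10,"rx": 0,"ry": 0,"rz": 0}
    - {"x": 0,"y": 0,"z": 0,"rx": 0,"ry": 0,"rz": 0}
    - {"x": 0,"y": 0,"z": 0,"rx": 0,"ry": 0,"rz": 0}

```text
time_s: 34.65
ee_pos: [402.7, 290.9, 147.9]
ee_rot: [-180.0, 0.0, 60.2]
force: [-0.3, -0.5, -2.3]
gripper_width: 27.3
gripper_force: 20.0
```

```bash
python3 -c "
from h import *
go(623,-156.2,147)"
```

```text
t 34.6 pos [402.7 290.9 147.9] rot [-180.     0.    60.2] w 27.3 f 20.0 shift [-278.1  413.6    0.9] rz 0.000
```

Request:
move_arm:
  plan:
    - {"x": -8.6,"y": 12.9,"z": 0,"rx": 0,"ry": 0,"rz": 0}
    - {"x": -17.4,"y": 25.85,"z": 0,"rx": 0,"ry": 0,"rz": 0}
    - {"x": -17.4,"y": 25.85,"z": 0,"rx": 0,"ry": 0,"rz": 0}
    - {"x": -17.4,"y": 25.85,"z": 0,"rx": 0,"ry": 0,"rz": 0}
    - {"x": -17.4,"y": 25.85,"z": 0,"rx": 0,"ry": 0,"rz": 0}
    - {"x": -17.4,"y": 25.85,"z": 0,"rx": 0,"ry": 0,"rz": 0}
    - {"x": -17.4,"y": 25.85,"z": 0,"rx": 0,"ry": 0,"rz": 0}
    - {"x": -17.4,"y": 25.85,"z": 0,"rx": 0,"ry": 0,"rz": 0}
    - {"x": -17.4,"y": 25.85,"z": 0,"rx": 0,"ry": 0,"rz": 0}
    - {"x": -17.4,"y": 25.85,"z": 0,"rx": 0,"ry": 0,"rz": 0}

```text
time_s: 35.65
ee_pos: [533.3, 24.3, 146.9]
ee_rot: [-179.9, 0.1, 60.1]
force: [0.0, -0.5, -1.4]
gripper_width: 27.4
gripper_force: 20.0
```

Request:
move_arm:
  plan:
    - {"x": -17.4,"y": 25.85,"z": 0,"rx": 0,"ry": 0,"rz": 0}
    - {"x": -17.4,"y": 25.85,"z": 0,"rx": 0,"ry": 0,"rz": 0}
    - {"x": -17.4,"y": 25.85,"z": 0,"rx": 0,"ry": 0,"rz": 0}
    - {"x": -17.4,"y": 25.85,"z": 0,"rx": 0,"ry": 0,"rz": 0}
    - {"x": -17.4,"y": 25.85,"z": 0,"rx": 0,"ry": 0,"rz": 0}
    - {"x": -17.4,"y": 25.85,"z": 0,"rx": 0,"ry": 0,"rz": 0}
    - {"x": -8.6,"y": 12.9,"z": 0,"rx": 0,"ry": 0,"rz": 0}
    - {"x": 0,"y": 0,"z": 0,"rx": 0,"ry": 0,"rz": 0}
    - {"x": 0,"y": 0,"z": 0,"rx": 0,"ry": 0,"rz": 0}
    - {"x": 0,"y": 0,"z": 0,"rx": 0,"ry": 0,"rz": 0}

```text
time_s: 36.65
ee_pos: [622.4, -154.6, 148.0]
ee_rot: [-179.9, -0.0, 60.2]
force: [-0.6, -0.3, -1.6]
gripper_width: 27.3
gripper_force: 20.0
```

```bash
python3 -c "
from h import *
go(623,-156.2,64.2)
f=grab_frame('side'); save('s7.png',cv2.resize(f['img'][190:350,290:510],(770,560),interpolation=cv2.INTER_CUBIC))"
```

```text
t 36.6 pos [ 622.4 -154.6  148. ] rot [-179.9   -0.    60.2] w 27.3 f 20.0 shift [-1.2  1.4 83.8] rz 0.000
```

View pics/s7.png

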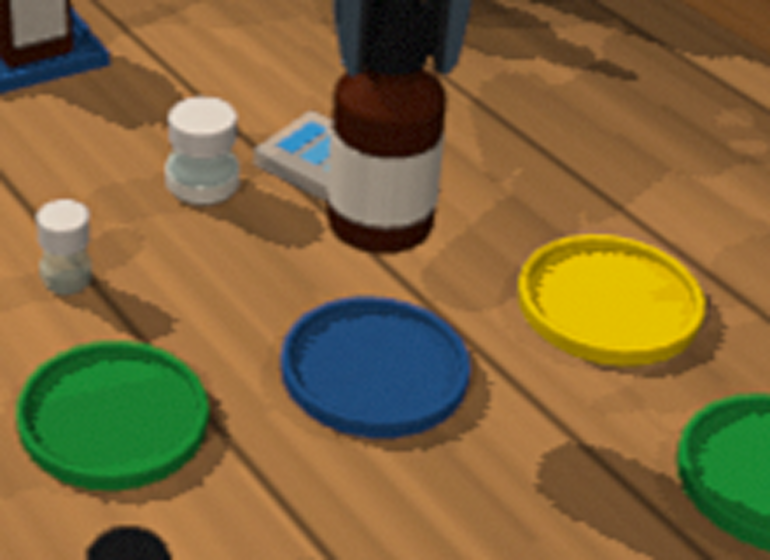

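The side view shows the round bottle upright at (385,160), directly above the empty blue round tray at (375,365). The green and yellow look-alikes are beside it and clear. Lowering 80 mm, then easing to contact.

Request:
move_arm:
  plan:
    - {"x": -1,"y": 1,"z": 10,"rx": 0,"ry": 0,"rz": 0}
    - {"x": 0,"y": 0,"z": 18,"rx": 0,"ry": 0,"rz": 0}
    - {"x": 0,"y": 0,"z": 18,"rx": 0,"ry": 0,"rz": 0}
    - {"x": 0,"y": 0,"z": 15,"rx": 0,"ry": 0,"rz": 0}
    - {"x": 0,"y": 0,"z": 10,"rx": 0,"ry": 0,"rz": 0}
    - {"x": 0,"y": 0,"z": 6,"rx": 0,"ry": 0,"rz": 0}
    - {"x": 0,"y": 0,"z": 4,"rx": 0,"ry": 0,"rz": 0}
    - {"x": 0,"y": 0,"z": 1,"rx": 0,"ry": 0,"rz": 0}
    - {"x": 0,"y": 0,"z": 0,"rx": 0,"ry": 0,"rz": 0}
    - {"x": 0,"y": 0,"z": 0,"rx": 0,"ry": 0,"rz": 0}

```text
time_s: 37.7
ee_pos: [624.0, -157.5, 66.8]
ee_rot: [179.9, -0.0, 60.1]
force: [-0.5, -0.3, -1.5]
gripper_width: 27.6
gripper_force: 20.0
```

Request:
move_arm:
  plan:
    - {"x": 0,"y": 0,"z": 0.5,"rx": 0,"ry": 0,"rz": 0}
    - {"x": 0,"y": 0,"z": 0.5,"rx": 0,"ry": 0,"rz": 0}
    - {"x": 0,"y": 0,"z": 0,"rx": 0,"ry": 0,"rz": 0}
    - {"x": 0,"y": 0,"z": 0,"rx": 0,"ry": 0,"rz": 0}

```text
time_s: 38.1
ee_pos: [623.6, -157.4, 65.2]
ee_rot: [180.0, 0.0, 60.1]
force: [0.2, 0.4, -1.2]
gripper_width: 27.3
gripper_force: 20.0
```

Request:
move_arm:
  plan:
    - {"x": 0,"y": 0,"z": 0.6,"rx": 0,"ry": 0,"rz": 0}
    - {"x": 0,"y": 0,"z": 0.5,"rx": 0,"ry": 0,"rz": 0}
    - {"x": 0,"y": 0,"z": 0,"rx": 0,"ry": 0,"rz": 0}
    - {"x": 0,"y": 0,"z": 0,"rx": 0,"ry": 0,"rz": 0}

```text
time_s: 38.5
ee_pos: [623.7, -157.4, 64.2]
ee_rot: [180.0, -0.0, 60.1]
force: [-0.2, 0.2, 1.0]
gripper_width: 27.6
gripper_force: 20.0
```

Request:
move_arm:
  plan:
    - {"x": 0,"y": 0,"z": 0.4,"rx": 0,"ry": 0,"rz": 0}
    - {"x": 0,"y": 0,"z": 0,"rx": 0,"ry": 0,"rz": 0}

```text
time_s: 38.7
ee_pos: [623.8, -157.5, 64.2]
ee_rot: [180.0, -0.0, 60.1]
force: [-0.1, -0.2, 3.3]
gripper_width: 27.5
gripper_force: 20.0
```

Request:
move_arm:
  plan:
    - {"x": 0,"y": 0,"z": 0,"rx": 0,"ry": 0,"rz": 0}
    - {"x": 0,"y": 0,"z": 0,"rx": 0,"ry": 0,"rz": 0}
    - {"x": 0,"y": 0,"z": 0,"rx": 0,"ry": 0,"rz": 0}
    - {"x": 0,"y": 0,"z": 0,"rx": 0,"ry": 0,"rz": 0}
    - {"x": 0,"y": 0,"z": 0,"rx": 0,"ry": 0,"rz": 0}
    - {"x": 0,"y": 0,"z": 0,"rx": 0,"ry": 0,"rz": 0}
    - {"x": 0,"y": 0,"z": -20,"rx": 0,"ry": 0,"rz": 0}
    - {"x": 0,"y": 0,"z": -40,"rx": 0,"ry": 0,"rz": 0}
    - {"x": 0,"y": 0,"z": -40,"rx": 0,"ry": 0,"rz": 0}
    - {"x": 0,"y": 0,"z": 0,"rx": 0,"ry": 0,"rz": 0}
  grip: 0.7

```text
time_s: 39.7
ee_pos: [627.2, -158.3, 170.3]
ee_rot: [179.3, -0.2, 60.2]
force: [1.2, -0.4, 0.3]
gripper_width: 63.7
gripper_force: 0.0
```

Request:
move_arm:
  plan:
    - {"x": -20,"y": -40,"z": 0,"rx": 0,"ry": 0,"rz": 0}
    - {"x": -20,"y": -40,"z": 0,"rx": 0,"ry": 0,"rz": 0}
    - {"x": -20,"y": -40,"z": 0,"rx": 0,"ry": 0,"rz": 0}
    - {"x": -20,"y": -40,"z": 0,"rx": 0,"ry": 0,"rz": 0}
    - {"x": -20,"y": -40,"z": 0,"rx": 0,"ry": 0,"rz": 0}
    - {"x": 0,"y": 0,"z": 0,"rx": 0,"ry": 0,"rz": 0}
    - {"x": 0,"y": 0,"z": 0,"rx": 0,"ry": 0,"rz": 0}

```text
time_s: 40.4
ee_pos: [400.1, -144.7, 163.9]
ee_rot: [179.9, -0.0, 60.1]
force: [0.2, 0.1, -0.4]
gripper_width: 63.8
gripper_force: 0.0
```

```bash
python3 -c "
from h import *
go(623,-156.2,64.2)
f=grab_frame('side'); save('s8.png',f['img'])
g=grab_frame('top')
for x,y in((611,173),(431,-277),(622,-156)): bottle(g,x,y)
"
```

```text
t 40.4 pos [ 400.1 -144.7  163.9] rot [179.9  -0.   60.1] w 63.8 f 0.0 shift [101.  198.8 100. ] rz 0.000
 bottle 95 203 ztop 110 [610.7 174.1] [27.6 27.3] 37.0
 bottle 58 345 ztop 75 [611.  174.8] [44.7 44.4] 84.0
 bottle 95 144 ztop 115 [ 620.5 -156.5] [27.5 27.7] 9.3
 bottle 58 268 ztop 78 [ 617.8 -155.3] [44.5 40.6] 58.5
```

View pics/s8.png

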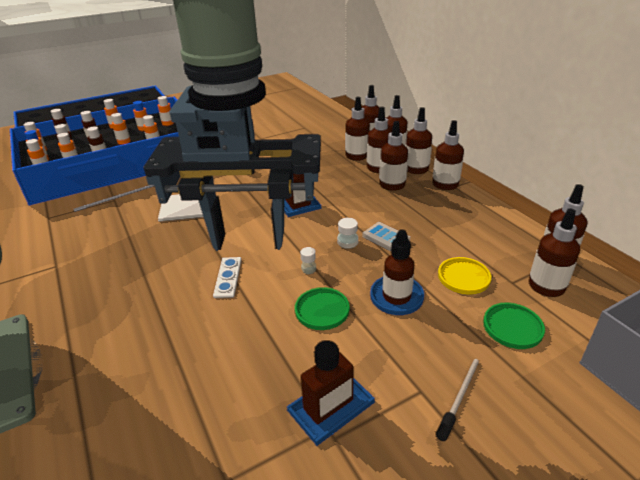

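The side view shows all three bottles upright in their own trays: round at (398,280), oblong at (330,390), and square at (300,190), partly hidden by the gripper. The jar, vial and spot plate have not moved, and the arm is clear. Handing in.

```bash
python3 -c "
from workcell import *
print(job_done())"
```

```text
the job is handed in; nothing more can be done
None
```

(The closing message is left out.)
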